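# Fit the tool block to the lathe's top slide over its packing plate

### The arm

A 6-joint arm with a two-finger parallel gripper is mounted at the origin on the work surface. World frame = base frame: x ahead of the robot, y to its left, z up, the work surface at z = 0. Lengths are in m, angles in rad, forces in N, time in s.
With the tool pointing down it reaches from about 0.35 to 0.975 m from the base axis. Payload 4.9 kg.
Tool frame: the origin (TCP) lies midway between the tips of the shut fingers; the grasp point (between the pads) lies 19 mm behind it; x points along the fingers, z is the direction in which the jaws open and shut, and the axes are right-handed (so a half turn about x gives the same grasp; the last joint's range is limited). The gripper opens to 85 mm and grips with 20 to 120 N. Pads are 22 mm wide; open, the fingers measure 114 mm over their backs; the gripper's body (76 mm by 85 mm) begins 54 mm behind the grasp point. The pads swing forward as they close: fully open they stand 13 mm farther back than shut.
Start: joints at [1.141, 0.053, 1.613, -0, 1.476, -0.119], TCP at [0.191, 0.595, 0.231] pointing down, gripper open.
Joint ranges: [-3.01, 3.01], [-1.01, 2.22], [0.06, 2.58], [-1.02, 4.17], [0.09, 2.62], [-3.14, 3.14]. Speed limits (rad/s): [2.57, 2.57, 3.14, 3.14, 3.14, 3.14].

### API

Orientations are given as a unit quaternion [w, x, y, z].
In Python, from plant import state, cams, workorder, nets gives the robot as it stands.
- The arm moves only by the tool play_rows, never from a script. Its argument "motion" is a list of rows, each a list of 3 entries, a list of its own where there are three numbers: the closure, from -1 (fully open) to 1 (shut), then the shift along the world's x, y, z in m, then the turn about the world's z in rad. A call has 1 to 5 rows; each row is the pose to reach, as a shift and turn from the pose commanded when the call began; what a row does not reach only later rows make up. A row lasts 1/10 s, in which the tool goes at most 50 mm and 8.59 degrees, less where a joint would pass 70% of its speed; a pose out of reach is approached as far as the arm can. A call with a gripper value outside its range is refused whole. The fingers move at their own pace and stop on an object; the grip force is fixed at half the most. Time passes only in rows, so rows that repeat a pose let the fingers close. It gives the time, the measured TCP pose, the force and the opening at its end, in the units of the state.
- state(): the state, without advancing time (a new reading comes with each control period).
- cams.grab_frame(name): name is "side" or "top" or "wrist"; returns (picture, depth): 400x640x3 uint8, red, green, blue; 400x640 float32, m along the optical axis (not along the pixel's ray), 0 where there is no reading.
- cams.camera_info(name): a dict with "K" (3x3 intrinsics, pixels), "rvec" (rotation vector, rad) and "tvec" (3), from world to camera coordinates, as OpenCV has them. Camera axes: x right, y down, z forward; pixel columns grow to the right and rows downward; lengths in m; the calibration is good to about 2 mm. A picture is of the moment at which its call begins: read the wrist's pose just before it. camera_info takes no time and is no camera call; for the wrist camera it gives the pose at the moment of the call.
- workorder.job_done(): hands the job in, once; it reports no verdict.
Trained networks look in the newest picture that a camera, given by its name, has taken for a name from the list of things; names that differ only in an ending like _2 or _b are one class to them, and where a whole thing is asked for, a point or a joint stands for the part that bears it (a point fixed in the world has none). Each returns a list of dicts, best first, with "score" (0 to 1); they miss things now and then, are a little off and sometimes report something else, mostly with a low value. They report only what shows in the picture. A call takes as long as a camera call. They do not tell look-alikes from the thing itself.
- nets.recognise(camera, target): "at" ([x, y, z] in m, in world coordinates, good to about 4 mm: the middle of the surface that is visible of it).
- nets.landmark_of(camera, target): "at" ([x, y, z] in m, in world coordinates, good to about 4 mm: a listed point, or the origin of a listed thing).
The state is a dict: "time": time; "joint_pos": joint angles; "joint_vel": joint speeds; "joint_efforts": joint torques, N m; "tool_pos": TCP position; "tool_rot": TCP orientation; "contact_force": force on the tool from outside, world axes, zero at the start; "ft_torque": the same for the moment, N m; "gripper_width": opening from 0.0 (shut) to 1.0 (fully open).
Only numpy, scipy, OpenCV 4.12 (cv2) and the standard library are available. Lean on these libraries where they do the work, as an engineer would, in place of code of your own. Each camera call takes 0.05 s, during which the arm holds its last target.

### The job

Set up the lathe's tool post: slide the brass packing plate along the top slide towards you, keeping it flat on the slide, until its hole lies over the slide's bolt hole. Set the black tool block on the plate, square with the top slide and its hole over the other two, then take the clamp bolt from the wooden rack and lower it through all three until its flange sits on the block. Do not drop the block or the bolt, and leave the clarinet joint, dead centre and oil bottle where they are.

Things in the scene. Friction and masses are not known exactly. Their poses are not given: they have to be found in the camera images.
- topslide: Top slide of a bench lathe: bright steel bar 180 long (its x) by 76 wide (its y), clamped in place; flat top 130 above the bench. Origin: on the axis of its bolt hole, 38 below the top face; z up, -x points to its small handwheel (lower than the top face, 100 to 140 from the hole), towards the robot. Its place and its swivel angle (up to 0.35 rad) vary.
- lathe: The fixed lathe, origin on the bench under the middle of its bed; bed along y, 62 high, 110 wide (x 0.565 to 0.675). Headstock and chuck to the robot's left (y over 0.25, up to 260 high), tailstock to the right (y under -0.30, up to 235 high).
- crossslide: Fixed cross slide under the top slide, x along its length, origin on its underside right below the slide's hole, 76 above the bench. Its handwheel (52 across, axis 85 above the bench) reaches out to 168 in front of its origin (its -x).
- slide_hole (a point): Centre of the mouth of the bolt hole in the top slide's top face: 16.5 diameter, 22 deep, upright, in the middle of the slide.
- packing_plate: Loose brass plate, 74 (its x) by 70 (its y) by 6 thick, 0.25 kg, flat on the top slide, its hole 35 to 50 behind the slide's hole (towards the slide's +x) and up to 0.1 rad askew. A fingertip pressed on it with about 10 N drags it along; the faces are oiled, friction coefficient 0.2 to 0.3. Origin: centre of the underside, z up.
- plate_hole (a point): Centre of the plate's 18 diameter through hole, at the plate's top face (the middle of the plate).
- tool_block: Loose four-way tool block, blackened steel, 56 by 56 by 40 high, 0.6 kg, upright on the bench, left or right, at any yaw. Flange 10 thick below, 34 square waist 13 high, flange 17 thick on top (grip it across two opposite sides); eight screw heads stand 6 above the top near its edges. Origin: centre of the underside; x and y normal to its sides.
- block_hole (a point): Centre of the mouth of the block's 16.5 diameter upright through hole, at its top face, 40 above the underside.
- clamp_bolt: Loose steel bolt, 111 long, 0.22 kg, upright in an outer hole of the rack. Origin: tip of its nose, z up the bolt. Nose 14 long, from 6 diameter at the tip to 14; shank 14 diameter; flange 33 diameter, 65 to 71 above the tip; then a dark round knurled grip, 26 diameter, 71 to 111 above the tip. Home: flange on the block, tip 19 below the top slide's face.
- bolt_grip (a point): Point on the bolt's axis 96 above its tip, 15 below the top of the grip: where to grip it.
- rack: Fixed light-wood block, 60 (its x) by 150 (its y) by 75 high, origin at the centre of its underside, on the bench on the side opposite the tool block; three upright holes 17 diameter, 70 deep, at -46, 0 and +46 on its y axis. The middle one is empty; the bolt stands in one outer hole (flange on the rack, tip 10 above the bench), the dead centre in the other.
- dead_centre: Bystander: bright steel lathe centre with a conical point, 92 long, standing in the other outer hole of the rack, 32 of it above the rack. Origin: its lower end.
- clarinet_joint: Bystander: black clarinet joint with silver keys and cork ends, 200 long, 29 diameter, lying in a low wooden cradle on the bench, left. Origin: underside of its middle, x along it.
- oil_bottle: Bystander: white bottle with a red cap, 44 diameter, 105 high, standing on the bench, right. Origin: centre of its underside.
Things that resemble listed ones, but are neither listed nor needed, are in the scene too. Several things look just like the tool_block: the one meant starts nearest to the robot's base.

How it is judged:
On the way, in this order (a step that is already met when the one before it is completed fails the run):
1. the plate lies flat on the top slide with its hole over the slide's hole (centres within 5 mm) (horizontal distance between plate_hole and slide_hole below 0.005 m and z of plate_hole in the frame of topslide below 0.0465 m and angle between packing_plate's own z axis and vertical below 0.05 rad), for 0.2 s.
2. the block sits on the plate, hole over the slide's hole (within 5 mm) and square with the slide (within 10 degrees) (all of step 1 and horizontal distance between block_hole and slide_hole below 0.005 m and z of block_hole in the frame of topslide between 0.0815 and 0.0865 m and angle between tool_block's own z axis and vertical below 0.06 rad and (angle between the x axis of tool_block and the x axis of topslide, either way round below 0.175 rad or angle between the x axis of tool_block and the y axis of topslide, either way round below 0.175 rad)), for 0.2 s.
At the end, for the whole second after the job is handed in: The plate flat on the top slide, its hole within 5 mm of the slide's hole; the block seated on the plate, its hole within 5 mm of the slide's hole and square with the slide within 10 degrees; the bolt upright through all three, its flange within 3 mm of the block; all released and at rest (all of step 2 and z of clamp_bolt in the frame of topslide below 0.022 m and horizontal distance between clamp_bolt and slide_hole below 0.005 m and angle between clamp_bolt's own z axis and vertical below 0.08 rad and linear speed of each of packing_plate, tool_block, clamp_bolt below 0.02 m/s); the robot touches nothing.
It fails at once if the packing plate is lifted (a middle or whole rise of more than 6 mm) or tipped off the top slide (z of plate_hole in the frame of topslide above 0.05 m or z of plate_hole in the frame of topslide below 0.038 m or angle between packing_plate's own z axis and vertical above 0.25 rad).
It fails at once if the tool block or the bolt is dropped (falls free by about 20 mm or more) ((linear speed of tool_block above 0.6 m/s and contact force between the fingers and tool_block below 0.2 N) or (linear speed of clamp_bolt above 0.6 m/s and contact force between the fingers and clamp_bolt below 0.2 N)).
It fails at once if the clarinet joint, dead centre or oil bottle is moved more than 15 mm (distance of any of clarinet_joint, oil_bottle, dead_centre from where it was at the start of the episode above 0.015 m).
It also fails if it takes over 72 s, if anything falls off the work surface, if the arm or the gripper's body presses on something with over 40 N, if the wrist force passes 120 N, or if a joint passes its speed limit or range.

## Working session

There is one attempt and no reset: what is moved stays moved. The work goes in short steps, Python scripts to look and compute and a tool call to move; the robot and the scene stay as the last step left them, time stands still between calls to the robot, and variables do not carry over. Pictures are saved under pics/ and viewed, and the job is handed in when it is done.

Besides the shell and the picture viewer there is one more tool, called after "Emit:" by a JSON object that holds its "fn" and its "kwargs", one argument or row to a line. play_rows: Moves the arm, as the interface text tells. Its arguments: {"type":"object","properties":{"motion":{"type":"array","items":{"type":"array"}}},"required":["motion"]}

```bash
mkdir -p pics; ls; cat > h.py <<'E'
import numpy as np, cv2
from plant import state, cams, workorder, nets
def info(n):
    c=cams.camera_info(n); K=np.array(c["K"]);R=cv2.Rodrigues(np.array(c["rvec"],float))[0];t=np.array(c["tvec"],float).ravel();return K,R,t
def grab(n,save=None):
    ci=info(n); im,d=cams.grab_frame(n)
    if save: cv2.imwrite('pics/'+save,im[:,:,::-1]); np.savez('pics/'+save+'.npz',im=im,d=d,K=ci[0],R=ci[1],t=ci[2])
    return im,d,ci
def cloud(d,ci):
    K,R,t=ci; v,u=np.mgrid[0:d.shape[0],0:d.shape[1]]
    p=np.stack([(u-K[0,2])/K[0,0]*d,(v-K[1,2])/K[1,1]*d,d],-1)
    return (p-t)@R
def proj(P,ci):
    K,R,t=ci; q=np.atleast_2d(P)@R.T+t; q=q@K.T; return q[:,:2]/q[:,2:]
def onplane(uv,z,ci):
    K,R,t=ci; C=-R.T@t; uv=np.atleast_2d(uv).astype(float)
    r=np.c_[uv,np.ones(len(uv))]@np.linalg.inv(K).T@R
    return C+r*((z-C[2])/r[:,2])[:,None]
def load(s):
    z=np.load('pics/'+s+'.npz'); return z['im'],z['d'],(z['K'],z['R'],z['t'])
E
python3 - <<'E'
from h import *
s=state();print(s)
for n in("top","side"):
    grab(n,n+"0.png"); K,R,t=info(n); print(n,K[0,0],-R.T@t)
    for k in ["topslide","slide_hole","packing_plate","plate_hole","tool_block","block_hole","clamp_bolt","bolt_grip","rack","dead_centre","clarinet_joint","oil_bottle"]:
        print(k,[(np.round(r["at"],3).tolist(),round(r["score"],2)) for r in nets.landmark_of(n,k)[:5]])
print(state()["time"])
E
```

```text
pics
{'time': 0.0, 'joint_pos': array([ 1.14097003e+00,  5.33575442e-02,  1.61427854e+00, -1.52213452e-05,
        1.47602899e+00, -1.19021345e-01]), 'joint_vel': array([ 0.00121989, -0.00076326, -0.00110109,  0.0018318 ,  0.00015923,
       -0.00091118]), 'joint_efforts': array([-3.39211583e-04, -3.93675399e+01, -3.70174885e+01, -1.57031764e-04,
        7.07405998e-03,  8.71844719e-06]), 'tool_pos': array([0.19089479, 0.59447741, 0.23007185]), 'tool_rot': array([ 0.57072642, -0.41694897,  0.57199942,  0.41622299]), 'contact_force': array([-0.25756609, -0.00608856,  0.50669553]), 'ft_torque': array([-0.01205952,  0.01101645, -0.0724371 ]), 'gripper_width': 0.9990463309883639}
top 422.01216424296234 [0.36437406 0.11557674 1.7914455 ]
topslide [([0.525, -0.018, 0.093], 0.71)]
slide_hole [([0.525, -0.018, 0.129], 0.68)]
packing_plate [([0.561, -0.02, 0.131], 0.8)]
plate_hole [([0.567, -0.02, 0.139], 0.73), ([0.417, 0.27, 0.038], 0.69), ([0.409, 0.269, 0.002], 0.54)]
tool_block [([0.388, 0.721, -0.002], 0.59), ([0.378, 0.604, 0.001], 0.58), ([0.413, 0.27, -0.002], 0.48), ([0.523, -0.017,
[... 698 characters left out ...]
135], 0.55)]
tool_block [([0.374, 0.598, 0.002], 0.63), ([0.408, 0.269, -0.004], 0.55), ([0.386, 0.723, 0.005], 0.53), ([0.384, -0.273, 0.001], 0.28)]
block_hole [([0.388, 0.723, 0.042], 0.77), ([0.414, 0.27, 0.039], 0.74), ([0.398, 0.462, 0.015], 0.64), ([0.372, 0.6, 0.04], 0.55), ([0.62, -0.001, -0.001], 0.47)]
clamp_bolt [([0.384, -0.316, 0.016], 0.72), ([0.384, -0.225, 0.007], 0.57), ([0.563, -0.022, 0.14], 0.31)]
bolt_grip [([0.384, -0.221, 0.103], 0.58), ([0.417, 0.268, 0.04], 0.47)]
rack [([0.385, -0.272, 0.0], 0.9)]
dead_centre [([0.385, -0.316, 0.017], 0.64)]
clarinet_joint [([0.402, 0.461, 0.014], 0.68)]
oil_bottle [([0.371, -0.465, -0.0], 0.83), ([0.388, -0.318, 0.016], 0.53)]
1.3
```

View pics/top0.png

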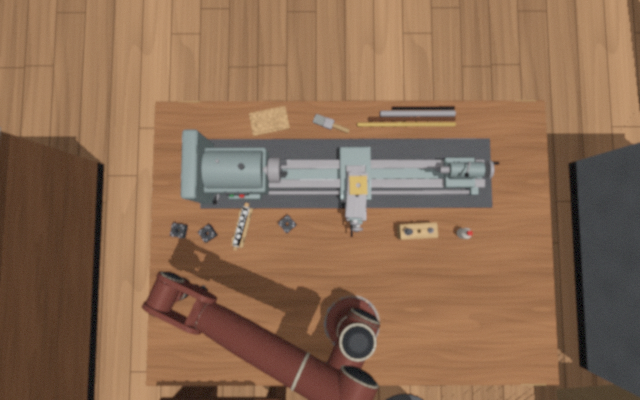

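View pics/side0.png

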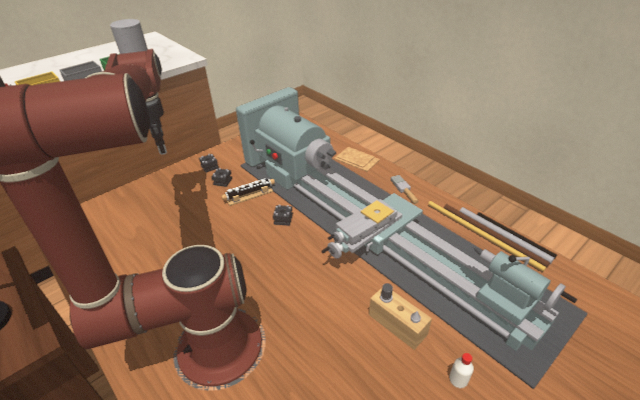

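```bash
python3 - <<'E'
from h import *
im,d,ci=load("top0.png")
def crop(P,name,r=45,k=8):
    u,v=proj(P,ci)[0].astype(int); c=im[max(v-r,0):v+r,max(u-r,0):u+r,::-1]; print(name,u,v,c.shape); return cv2.resize(c,(r*2*4,r*2*4),interpolation=cv2.INTER_CUBIC)
a=crop([.413,.27,.04],"blk");b=crop([.54,-.018,.13],"slide")
cv2.imwrite("pics/crop1.png",np.hstack([a,b]))
# slide top face & plate from cloud
P=cloud(d,ci)
m=(abs(P[...,0]-.54)<.15)&(abs(P[...,1]+.02)<.1)
for lo,hi in((.125,.1335),(.1335,.142)):
    q=P[m&(P[...,2]>lo)&(P[...,2]<hi)]; r=cv2.minAreaRect(q[:,:2].astype(np.float32)*1000); print(len(q),q[:,2].mean(),r)
for c in ((.413,.27),(.374,.598),(.388,.722)):
    mm=(np.hypot(P[...,0]-c[0],P[...,1]-c[1])<.06)&(P[...,2]>.03)&(P[...,2]<.06);q=P[mm];print(c,len(q),cv2.minAreaRect(q[:,:2].astype(np.float32)*1000))
E
```

```text
blk 285 223 (90, 90, 3)
slide 356 190 (90, 90, 3)
535 0.12957110669963823 ((501.87738037109375, -15.011383056640625), (76.63629913330078, 223.52818298339844), 85.70751953125)
287 0.136684517109886 ((510.612548828125, -14.887733459472656), (73.29827880859375, 206.98191833496094), 84.4190673828125)
(0.413, 0.27) 171 ((412.523193359375, 266.60198974609375), (56.09888458251953, 55.94777297973633), 40.98550033569336)
(0.374, 0.598) 187 ((374.8349304199219, 599.2469482421875), (57.55119323730469, 58.42499923706055), 36.045772552490234)
(0.388, 0.722) 183 ((386.9792785644531, 720.5640869140625), (61.384361267089844, 56.00514221191406), 80.76673126220703)
```

View crop.

View pics/crop1.png

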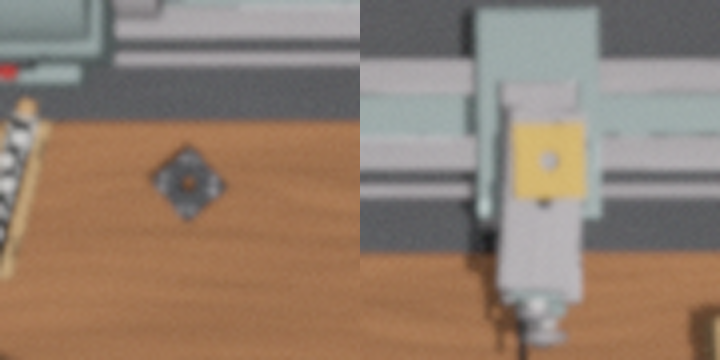

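```bash
cat >> h.py <<'E'
from scipy.spatial.transform import Rotation as Ro
def tool():
    s=state(); q=s["tool_rot"]; R=Ro.from_quat([q[1],q[2],q[3],q[0]]).as_matrix()
    zz=R[:,2]; return s["tool_pos"],R,np.arctan2(zz[1],zz[0])
E
python3 - <<'E'
from h import *
p,R,a=tool();print(p,np.round(R,3),"jaw yaw",a)
K,Rc,t=info("wrist");C=-Rc.T@t
print("cam in tool",np.round(R.T@(C-p),4),np.round(R.T@Rc.T,3),K)
E
```

```text
[0.19111352 0.5950139  0.23126672] [[-0.    -0.952  0.306]
 [-0.     0.306  0.952]
 [-1.     0.    -0.   ]] jaw yaw 1.2599948647704875
cam in tool [-0.1428  0.0661 -0.0008] [[-0.001 -0.258  0.966]
 [ 0.    -0.966 -0.258]
 [ 1.    -0.     0.001]] [[333.56654371   0.         318.92842242]
 [  0.         333.56654371 200.58849695]
 [  0.           0.           1.        ]]
```

Emit:
{"fn": "play_rows", "kwargs": {
  "motion": [
    [-1,[0.03,-0.04,0.03],0.1],
    [-1,[0.05,-0.08,0.04],0.2],
    [-1,[0.08,-0.12,0.04],0.3],
    [-1,[0.11,-0.16,0.04],0.3],
    [-1,[0.14,-0.2,0.04],0.3]
  ]
}}

```text
time: 1.8
tool_pos: [0.3298, 0.3964, 0.2718]
tool_rot: [0.503, -0.498, 0.502, 0.497]
contact_force: [0.2, 0.2, 0.6]
gripper_width: 0.997
```

Emit:
{"fn": "play_rows", "kwargs": {
  "motion": [
    [-1,[0.02,-0.045,0],0],
    [-1,[0.04,-0.09,0],0],
    [-1,[0.06,-0.135,0],0],
    [-1,[0.08,-0.18,0],0],
    [-1,[0.09,-0.22,0],0]
  ]
}}

```text
time: 2.3
tool_pos: [0.4198, 0.1756, 0.2716]
tool_rot: [0.503, -0.497, 0.503, 0.497]
contact_force: [0.0, -0.1, 0.0]
gripper_width: 1.002
```

Emit:
{"fn": "play_rows", "kwargs": {
  "motion": [
    [-1,[0.02,-0.045,0],0],
    [-1,[0.04,-0.09,0],0],
    [-1,[0.05,-0.135,0],0],
    [-1,[0.06,-0.165,0],0],
    [-1,[0.08,-0.19,0],0]
  ]
}}

```text
time: 2.8
tool_pos: [0.499, -0.0142, 0.2717]
tool_rot: [0.503, -0.497, 0.503, 0.497]
contact_force: [0.7, 0.2, -0.2]
gripper_width: 1.005
```

```bash
python3 - <<'E'
from h import *
grab("wrist","w1.png"); print(tool()[0],tool()[2])
for k in["slide_hole","plate_hole","topslide"]: print(k,[(np.round(r["at"],4).tolist(),round(r["score"],2)) for r in nets.landmark_of("wrist",k)[:3]])
E
```

```text
[ 0.50129575 -0.01703635  0.27135502] 1.5556819938177657
slide_hole [([0.524, -0.0155, 0.1295], 0.91)]
plate_hole [([0.5656, -0.0202, 0.1381], 0.8)]
topslide [([0.525, -0.0157, 0.0921], 0.79)]
```

View pics/w1.png

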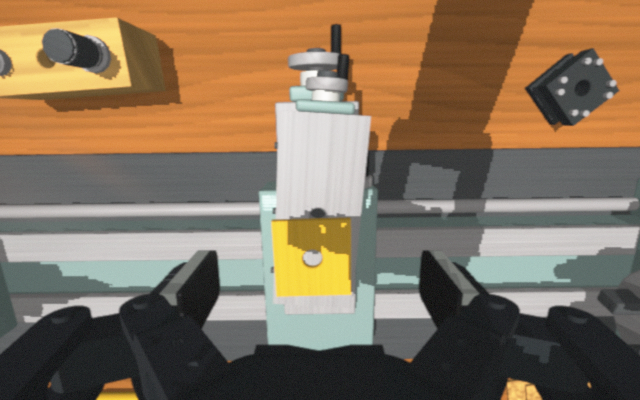

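```bash
python3 - <<'E'
from h import *
im,d,ci=load("w1.png")
c=im[90:320,240:400,::-1]; cv2.imwrite("pics/w1c.png",cv2.resize(c,None,fx=3.4,fy=2.6*1.0,interpolation=cv2.INTER_CUBIC)[:600])
P=cloud(d,ci)
m=(abs(P[...,2]-.130)<.002)&(abs(P[...,0]-.5)<.14)&(abs(P[...,1]+.02)<.06)
hsv=cv2.cvtColor(im,cv2.COLOR_RGB2HSV)
y=(cv2.inRange(hsv,(20,120,80),(35,255,255))>0)&(abs(P[...,1]+.02)<.06)&(P[...,2]>.12)&(P[...,0]>.45)&(P[...,0]<.65)
g=m&~y&(hsv[...,1]<60)
print(P[g][:,2].mean(),P[y][:,2].mean())
for mm in(g,y):
    q=P[mm][:,:2].astype(np.float32)*1000; r=cv2.minAreaRect(q); print(len(q),r)
# slide side edges, per row
pts=[]
for v in range(105,212,4):
    us=np.where(g[v,200:450])[0]+200
    if len(us)>20: pts.append((us.min(),us.max()+1,v))
pts=np.array(pts)
L=onplane(np.c_[pts[:,0]-.5,pts[:,2]],.13,ci);Rr=onplane(np.c_[pts[:,1]-.5,pts[:,2]],.13,ci)
for E in(L,Rr):
    f=np.polyfit(E[:,0],E[:,1],1); print("edge yaw",np.arctan(f[0]),"y at x=.524",np.polyval(f,.524),np.abs(E[:,1]-np.polyval(f,E[:,0])).max())
# dark hole
gray=cv2.cvtColor(im,cv2.COLOR_RGB2GRAY)
print(gray[205:220,305:332])
print(onplane([(317.5,213),(312.5,258)],.13,ci),onplane([(312.5,258)],.136,ci))
E
```

```text
0.13011111583630242 0.13648842230580527
10755 ((509.7970275878906, -16.31536865234375), (78.4555435180664, 208.76393127441406), 85.43004608154297)
5609 ((552.7476806640625, -31.878658294677734), (92.6196517944336, 89.59040069580078), 1.0649571418762207)
edge yaw -0.07473205743584556 y at x=.524 -0.054383404993768696 0.00045691559422122996
edge yaw 0.012071508148472635 y at x=.524 0.02477137144084436 0.028694150599107335
[[207 210 212 213 215 212 212 212 216 215 213 212 216 216 214 214 213 211
  211 208 207 205 205 207 209 212 215]
 [210 210 205 210 214 213 209 212 214 212 207 203 207 209 206 207 211 213
  210 207 203 205 206 207 207 213 213]
 [209 211 212 213 213 211 205 204 203 195 183 172 172 170 176 180 191 201
  205 205 204 203 204 209 209 213 213]
 [210 213 213 216 217 205 183 167 166 148 128 116 110 108 114 124 147 170
  186 196 200 203 206 205 210 212 214]
 [197 201 206 213 215 203 165 123 105  89  76  68  71  66  71  80 102 126
  153 173 192 201 206 206 209 214 211]
 [157 156 180 200 196 178 134  94  69  63  55  62  59  56  59  64  70  88
  112 144 171 193 203 205 211 215 213
[... 438 characters left out ...]
86 195 199 197]
 [122 117 119 109 102  87  79  66  60  57  61  59  59  55  61  63  63  64
   64  78  95 116 128 142 150 151 150]
 [118 118 114 110  99  92  90  80  71  64  61  57  58  56  60  61  62  69
   78  84  93  99 107 111 120 122 119]
 [118 116 116 109  99  94  93  90  89  82  75  70  67  67  69  73  77  87
   89  91  98  97 102 110 111 113 111]
 [108 110 109 106 100  97 101  98  98  96  91  89  89  85  87  93  95  96
   96  99 101  99  98 103 106 101 105]
 [102 105 106 105 102 100 102 101 102  99 102 103 101 100  99 104  99 105
  105 103 106 104 106 100 104 104 108]]
[[ 0.52013968 -0.01608932  0.13      ]
 [ 0.56360521 -0.02131381  0.13      ]] [[ 0.56084053 -0.02115687  0.136     ]]
```

View pics/w1c.png

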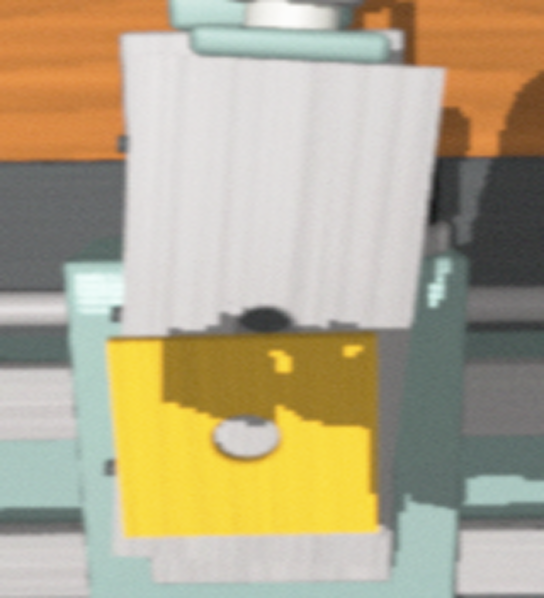

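```bash
cat >> h.py <<'E'
from scipy.optimize import least_squares
from scipy.ndimage import map_coordinates
def circ(gray,ci,c0,z,r,angs,search=.005,sign=None):
    """edge points by max gradient radially in world plane z, fit centre with fixed r"""
    c=np.array(c0,float)
    for it in range(4):
        pts=[];W=[]
        rr=np.arange(r-search,r+search,.00025)
        for a in angs:
            Q=np.stack([c[0]+rr*np.cos(a),c[1]+rr*np.sin(a),np.full_like(rr,z)],-1)
            uv=proj(Q,ci); g=map_coordinates(gray.astype(float),[uv[:,1],uv[:,0]],order=1)
            g=np.convolve(g,np.ones(5)/5,'same'); dg=np.gradient(g); dg[:5]=0;dg[-5:]=0
            if sign is not None: dg=dg*sign
            else: dg=abs(dg)
            k=dg.argmax(); pts.append(Q[k,:2]);W.append(dg[k])
        pts=np.array(pts);W=np.array(W)
        f=lambda c_:(np.hypot(*(pts-c_).T)-r)*1000
        s=least_squares(f,c,loss='soft_l1',f_scale=.5); c=s.x
    return c,np.sort(np.abs(f(c)))[[len(pts)//2,int(len(pts)*.9)]],W.mean()
E
python3 - <<'E'
from h import *
im,d,ci=load("w1.png"); g=cv2.cvtColor(im,cv2.COLOR_RGB2GRAY)
# near side arc (toward -x): angles around pi
print(circ(g,ci,(.5235,-.016),.13,.00825,np.linspace(np.pi-1.2,np.pi+1.2,25),.004,1))
b=im[...,2]
print(circ(b,ci,(.561,-.021),.136,.009,np.linspace(0,2*np.pi,36,endpoint=False),.004))
print(circ(b,ci,(.561,-.021),.136,.009,np.linspace(-1.2,1.2,20),.004))
# plate edges
hsv=cv2.cvtColor(im,cv2.COLOR_RGB2HSV)
y=(hsv[...,0]>20)&(hsv[...,0]<35)&(hsv[...,1]>150); y[:210]=0;y[305:]=0;y[:,:262]=0;y[:,362:]=0
n,l,st,_=cv2.connectedComponentsWithStats(y.astype(np.uint8)); k=st[1:,4].argmax()+1; v,u=np.where(l==k)
W=onplane(np.c_[u,v],.136,ci)[:,:2].astype(np.float32)*1000; print(cv2.minAreaRect(W))
E
```

```text
(array([ 0.52335484, -0.01636945]), array([0.18587512, 0.27227721]), np.float64(12.450253850450785))
(array([ 0.56002512, -0.02137483]), array([0.87269119, 1.42518732]), np.float64(13.52469793544874))
(array([ 0.55888248, -0.02137819]), array([0.01686489, 0.48731441]), np.float64(15.410564153672913))
((560.721923828125, -21.525638580322266), (74.32400512695312, 68.67102813720703), 0.7455457448959351)
```

Emit:
{"fn": "play_rows", "kwargs": {
  "motion": [
    [0.5,[0.03,-0.003,-0.03],-0.06],
    [0.5,[0.06,-0.005,-0.06],-0.06],
    [0.5,[0.06,-0.005,-0.1],-0.06],
    [0.5,[0.06,-0.005,-0.12],-0.06],
    [0.5,[0.06,-0.005,-0.12],-0.06]
  ]
}}

```text
time: 3.5
tool_pos: [0.5559, -0.0154, 0.1469]
tool_rot: [0.515, -0.48, 0.519, 0.485]
contact_force: [-1.0, 0.6, -0.6]
gripper_width: 0.249
```

```bash
python3 - <<'E'
from h import *
print(tool()[0],tool()[2],state()["gripper_width"],state()["contact_force"]);grab("wrist","w2.png"); print(tool()[0])
E
```

```text
[ 0.55592399 -0.01535403  0.14689824] 1.5018266483225227 0.24890510022997395 [-0.95495161  0.64166572 -0.6280238 ]
[ 0.55756896 -0.0157788   0.14979098]
```

View pics/w2.png

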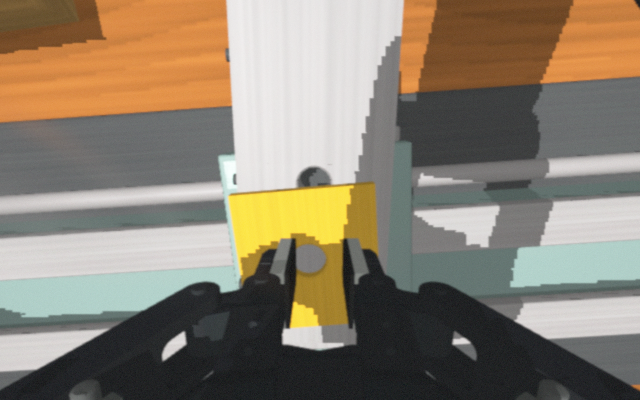

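```bash
python3 - <<'E'
from h import *
im,d,ci=load("w2.png"); g=cv2.cvtColor(im,cv2.COLOR_RGB2GRAY)
print(circ(g,ci,(.5235,-.016),.13,.00825,np.linspace(np.pi-1.2,np.pi+1.2,25),.004,1))
print(circ(im[...,2],ci,(.561,-.021),.136,.009,np.linspace(0,2*np.pi,36,endpoint=False),.004))
print(proj([[.5235,-.0163,.13],[.561,-.0214,.136]],ci))
hsv=cv2.cvtColor(im,cv2.COLOR_RGB2HSV)
P=cloud(d,ci);g2=(abs(P[...,2]-.13)<.003)&(hsv[...,1]<60)
E=[]
for v in range(20,150,5):
    u=np.where(g2[v,180:300])[0]
    if len(u): E.append((u.min()+179.5,v))
E=onplane(E,.13,ci);f=np.polyfit(E[:,0],E[:,1],1);print(np.arctan(f[0]),np.polyval(f,.5235)+.0381,np.abs(np.polyval(f,E[:,0])-E[:,1]).max())
for i in range(1):print(tool()[0],state()["time"])
E
```

```text
(array([ 0.52320694, -0.01607123]), array([0.04309594, 0.22965564]), np.float64(18.226113612064598))
(array([ 0.56068148, -0.02117865]), array([1.15863728, 2.06690336]), np.float64(13.25389834591548))
[[313.36706535 183.70709457]
 [308.49986464 260.14894049]]
-0.0802633993709479 -0.01636586924947922 0.0003030065235491222
[ 0.55756896 -0.0157788   0.14979098] 3.55
```

Emit:
{"fn": "play_rows", "kwargs": {
  "motion": [
    [0.5,[0.002,-0.005,0],0],
    [0.5,[0.002,-0.005,-0.008],0],
    [0.5,[0.002,-0.005,-0.011],0],
    [0.5,[0.002,-0.005,-0.011],0]
  ]
}}

```text
time: 3.95
tool_pos: [0.5609, -0.0222, 0.1403]
tool_rot: [0.517, -0.482, 0.517, 0.482]
contact_force: [-0.4, -0.3, -0.0]
gripper_width: 0.253
```

Emit:
{"fn": "play_rows", "kwargs": {
  "motion": [
    [0.5,[0,0,-0.003],0],
    [0.5,[0,0,-0.003],0]
  ]
}}

```text
time: 4.15
tool_pos: [0.5608, -0.0221, 0.1371]
tool_rot: [0.517, -0.482, 0.517, 0.482]
contact_force: [-0.3, 0.6, 0.2]
gripper_width: 0.25
```

Emit:
{"fn": "play_rows", "kwargs": {
  "motion": [
    [0.5,[0,0,-0.0015],0],
    [0.5,[0,0,-0.0015],0]
  ]
}}

```text
time: 4.35
tool_pos: [0.5613, -0.0222, 0.1361]
tool_rot: [0.518, -0.482, 0.517, 0.482]
contact_force: [0.4, -0.2, 2.4]
gripper_width: 0.252
```

Emit:
{"fn": "play_rows", "kwargs": {
  "motion": [
    [0.5,[0,0,-0.001],0],
    [0.5,[0,0,-0.001],0]
  ]
}}

```text
time: 4.55
tool_pos: [0.5616, -0.0222, 0.1361]
tool_rot: [0.518, -0.482, 0.517, 0.482]
contact_force: [-1.1, 0.5, 4.9]
gripper_width: 0.25
```

Emit:
{"fn": "play_rows", "kwargs": {
  "motion": [
    [0.5,[0,0,-0.001],0],
    [0.5,[0,0,-0.002],0],
    [0.5,[0,0,-0.002],0]
  ]
}}

```text
time: 4.85
tool_pos: [0.5626, -0.0224, 0.1361]
tool_rot: [0.518, -0.483, 0.517, 0.481]
contact_force: [-2.8, 0.6, 10.3]
gripper_width: 0.249
```

Emit:
{"fn": "play_rows", "kwargs": {
  "motion": [
    [0.5,[-0.006,0.001,0],0],
    [0.5,[-0.014,0.002,0],0],
    [0.5,[-0.022,0.003,0],0],
    [0.5,[-0.03,0.004,0],0],
    [0.5,[-0.03,0.004,0],0]
  ]
}}

```text
time: 5.35
tool_pos: [0.5327, -0.0185, 0.1361]
tool_rot: [0.519, -0.484, 0.516, 0.48]
contact_force: [-2.6, -0.3, 11.2]
gripper_width: 0.244
```

```bash
python3 - <<'E'
from h import *
print(tool()[0],state()["contact_force"]);grab("wrist","w3.png")
im,d,ci=load("w3.png")
print(circ(im[...,2],ci,(.532,-.017),.136,.009,np.linspace(0,2*np.pi,36,endpoint=False),.006))
E
```

```text
[ 0.53267    -0.01848424  0.13606294] [-2.57999584 -0.26224082 11.20825216]
(array([ 0.5312225 , -0.01766948]), array([0.80570358, 1.98241045]), np.float64(11.726019131141683))
```

View pics/w3.png

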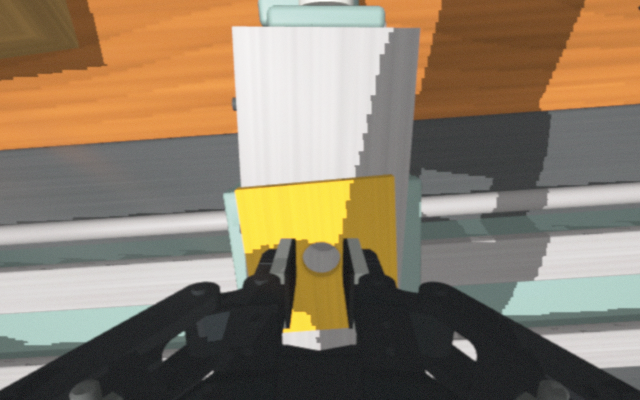

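Emit:
{"fn": "play_rows", "kwargs": {
  "motion": [
    [0.5,[-0.004,0.001,0],0],
    [0.5,[-0.008,0.0015,0],0],
    [0.5,[-0.008,0.0015,0],0]
  ]
}}

```text
time: 5.7
tool_pos: [0.5253, -0.017, 0.1361]
tool_rot: [0.519, -0.484, 0.516, 0.48]
contact_force: [0.2, 0.0, 9.1]
gripper_width: 0.25
```

```bash
python3 - <<'E'
from h import *
print(tool()[0],state()["contact_force"]);grab("wrist","w4.png")
im,d,ci=load("w4.png")
print(circ(im[...,2],ci,(.5235,-.017),.136,.009,np.linspace(0,2*np.pi,36,endpoint=False),.006))
cv2.imwrite("pics/w4c.png",cv2.resize(im[150:330,220:420,::-1],None,fx=4,fy=3.3,interpolation=cv2.INTER_CUBIC))
print(proj([[.5233,-.0162,.13],[.5233,-.0162,.136]],ci))
E
```

```text
[ 0.52533612 -0.01704042  0.13609007] [0.24746154 0.01860149 9.14370779]
(array([ 0.5241109 , -0.01570925]), array([1.24156519, 4.23942361]), np.float64(10.936595155446362))
[[321.3739627  249.67605958]
 [321.46697524 254.93752746]]
```

View pics/w4c.png

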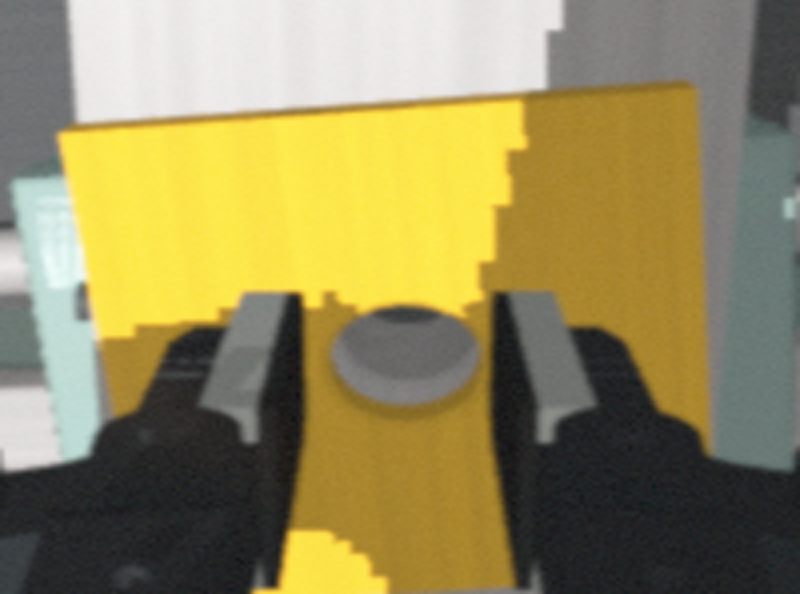

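Emit:
{"fn": "play_rows", "kwargs": {
  "motion": [
    [0.5,[0,0,0.004],0],
    [0.5,[0,0,0.03],0],
    [-1,[0,0,0.07],0],
    [-1,[0.02,0,0.1],0],
    [-1,[0.02,0,0.1],0]
  ]
}}

```text
time: 6.25
tool_pos: [0.5466, -0.0171, 0.2386]
tool_rot: [0.519, -0.485, 0.515, 0.479]
contact_force: [-0.2, -0.3, 0.9]
gripper_width: 0.75
```

```bash
python3 - <<'E'
from h import *
print(tool()[0],state()["contact_force"]);grab("wrist","w5.png")
im,d,ci=load("w5.png")
for a in (np.linspace(0,2*np.pi,36,endpoint=False),np.linspace(np.pi-1.2,np.pi+1.2,20)):
  print(circ(im[...,2],ci,(.5235,-.017),.136,.009,a,.005))
q=proj([[.5233,-.0162,.13],[.5233,-.0162,.136]],ci);print(q); u,v=q[1].astype(int)
cv2.imwrite("pics/w5c.png",cv2.resize(im[v-45:v+45,u-60:u+60,::-1],None,fx=6,fy=6,interpolation=cv2.INTER_CUBIC))
E
```

```text
[ 0.54663048 -0.01711487  0.23859349] [-0.22632359 -0.32280631  0.92625457]
(array([ 0.52515867, -0.01648614]), array([0.47847895, 3.01501623]), np.float64(10.41727636542063))
(array([ 0.52657314, -0.01655057]), array([0.50912784, 2.916792  ]), np.float64(4.446678340936243))
[[318.60759041 168.56558798]
 [318.59946741 169.97961215]]
```

View pics/w5c.png

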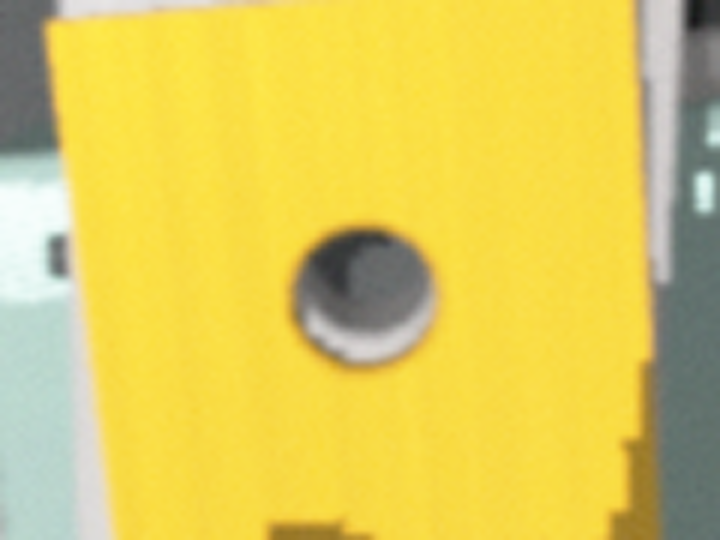

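Emit:
{"fn": "play_rows", "kwargs": {
  "motion": [
    [0.5,[-0.02,0,-0.05],0],
    [0.5,[-0.02,0,-0.08],0],
    [0.5,[-0.02,0,-0.092],0],
    [0.5,[-0.02,0,-0.092],0]
  ]
}}

```text
time: 6.7
tool_pos: [0.5217, -0.0165, 0.1388]
tool_rot: [0.517, -0.481, 0.518, 0.483]
contact_force: [0.7, -0.1, 0.4]
gripper_width: 0.253
```

Emit:
{"fn": "play_rows", "kwargs": {
  "motion": [
    [0.5,[0,0,-0.005],0],
    [0.5,[0,0,-0.008],0],
    [0.5,[0,0,-0.008],0]
  ]
}}

```text
time: 7.0
tool_pos: [0.5249, -0.0169, 0.1361]
tool_rot: [0.518, -0.483, 0.517, 0.481]
contact_force: [-3.0, 1.6, 10.4]
gripper_width: 0.25
```

Emit:
{"fn": "play_rows", "kwargs": {
  "motion": [
    [0.5,[-0.002,0,0],0],
    [0.5,[-0.0035,0,0],0],
    [0.5,[-0.0035,0,0],0]
  ]
}}

```text
time: 7.3
tool_pos: [0.5222, -0.017, 0.1361]
tool_rot: [0.519, -0.484, 0.516, 0.48]
contact_force: [1.1, -0.2, 7.7]
gripper_width: 0.251
```

Emit:
{"fn": "play_rows", "kwargs": {
  "motion": [
    [0.5,[0,0,0.003],0],
    [0.5,[0,0,0.015],0],
    [-1,[0.02,0,0.06],0],
    [-1,[0.02,0,0.1],0],
    [-1,[0.02,0,0.1],0]
  ]
}}

```text
time: 7.8
tool_pos: [0.5431, -0.0172, 0.2408]
tool_rot: [0.52, -0.485, 0.515, 0.479]
contact_force: [-0.4, -1.3, 0.9]
gripper_width: 0.752
```

```bash
python3 - <<'E'
from h import *
print(tool()[0],state()["contact_force"]);grab("wrist","w6.png")
im,d,ci=load("w6.png")
for a in (np.linspace(0,2*np.pi,36,endpoint=False),np.linspace(-1.2,+1.2,20)):
  print(circ(im[...,2],ci,(.5235,-.017),.136,.009,a,.005))
q=proj([[.5233,-.0162,.13],[.5233,-.0162,.136]],ci);print(q); u,v=q[1].astype(int)
cv2.imwrite("pics/w6c.png",cv2.resize(im[v-45:v+45,u-60:u+60,::-1],None,fx=6,fy=6,interpolation=cv2.INTER_CUBIC))
E
```

```text
[ 0.54311309 -0.01719467  0.24083583] [-0.42651544 -1.31662503  0.88321606]
(array([ 0.52404187, -0.01681549]), array([0.2709985, 1.7530015]), np.float64(9.279792349020475))
(array([ 0.52366268, -0.0165535 ]), array([0.02333913, 0.23280226]), np.float64(15.792292521952607))
[[319.04715873 172.27490479]
 [319.04664305 173.77469522]]
```

View pics/w6c.png

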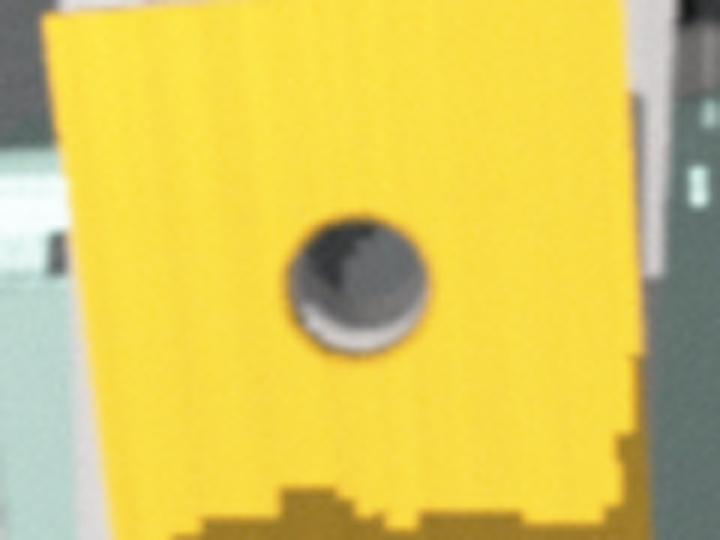

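Emit:
{"fn": "play_rows", "kwargs": {
  "motion": [
    [-1,[-0.03,0.03,0.02],-0.14],
    [-1,[-0.06,0.07,0.02],-0.28],
    [-1,[-0.09,0.11,0.02],-0.42],
    [-1,[-0.11,0.15,0.02],-0.56],
    [-1,[-0.12,0.19,0.02],-0.68]
  ]
}}

```text
time: 8.35
tool_pos: [0.418, 0.1721, 0.2515]
tool_rot: [0.648, -0.282, 0.649, 0.282]
contact_force: [0.5, 0.1, 0.1]
gripper_width: 1.0
```

Emit:
{"fn": "play_rows", "kwargs": {
  "motion": [
    [-1,[0,0.04,0],-0.1],
    [-1,[-0.01,0.08,-0.01],-0.1],
    [-1,[-0.01,0.097,-0.02],-0.1],
    [-1,[-0.01,0.097,-0.02],-0.1]
  ]
}}

```text
time: 8.75
tool_pos: [0.408, 0.2692, 0.2296]
tool_rot: [0.658, -0.253, 0.663, 0.252]
contact_force: [0.3, -1.0, -0.3]
gripper_width: 1.005
```

```bash
python3 - <<'E'
from h import *
print(tool()[0],tool()[2]);im,d,ci=grab("wrist","w7.png")
P=cloud(d,ci); hsv=cv2.cvtColor(im,cv2.COLOR_RGB2HSV)
print([(np.round(r["at"],4).tolist(),round(r["score"],2)) for r in nets.landmark_of("wrist","block_hole")[:3]])
m=(np.hypot(P[...,0]-.413,P[...,1]-.268)<.06)&(P[...,2]>.036)&(P[...,2]<.0425)
q=P[m];print(len(q),q.mean(0),cv2.minAreaRect(q[:,:2].astype(np.float32)*1000)); print(proj([.413,.268,.04],ci))
E
```

```text
[0.40797435 0.26921042 0.22955534] 0.7301541417027234
[([0.4144, 0.2666, 0.0379], 0.75)]
2506 [0.41078403 0.26796945 0.04001916] ((411.5937805175781, 267.2369689941406), (55.914798736572266, 56.37065887451172), 40.64961242675781)
[[323.8865504  183.17117043]]
```

View pics/w7.png

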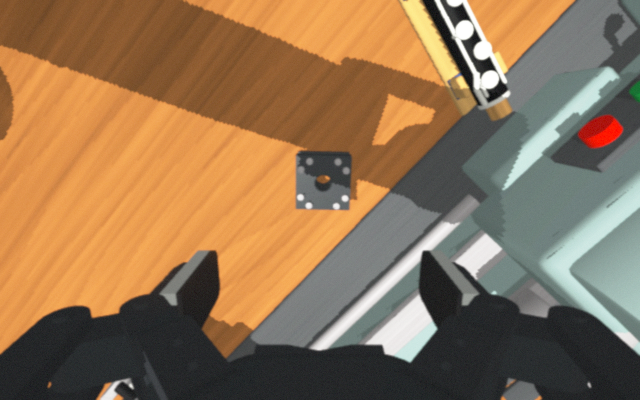

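```bash
python3 - <<'E'
from h import *
im,d,ci=load("w7.png"); g=cv2.cvtColor(im,cv2.COLOR_RGB2GRAY)
cv2.imwrite("pics/w7c.png",cv2.resize(im[140:220,280:370,::-1],None,fx=7,fy=7,interpolation=cv2.INTER_CUBIC))
m=(g<110).astype(np.uint8)
P=cloud(d,ci)
# side edges of the top face on image columns: rect fit of top-face mask
mm=((P[...,2]>.034)&(P[...,2]<.05)&(np.hypot(P[...,0]-.413,P[...,1]-.268)<.055)).astype(np.uint8)
v,u=np.where(mm); W=onplane(np.c_[u,v],.04,ci)[:,:2].astype(np.float32)*1000
print(cv2.minAreaRect(W), W.mean(0))
print(onplane([(323,181)],.04,ci))
E
```

```text
((411.30206298828125, 267.57843017578125), (55.88117980957031, 56.83642578125), 40.52865982055664) [410.7377  267.95905]
[[0.41082409 0.26906819 0.04      ]]
```

View pics/w7c.png

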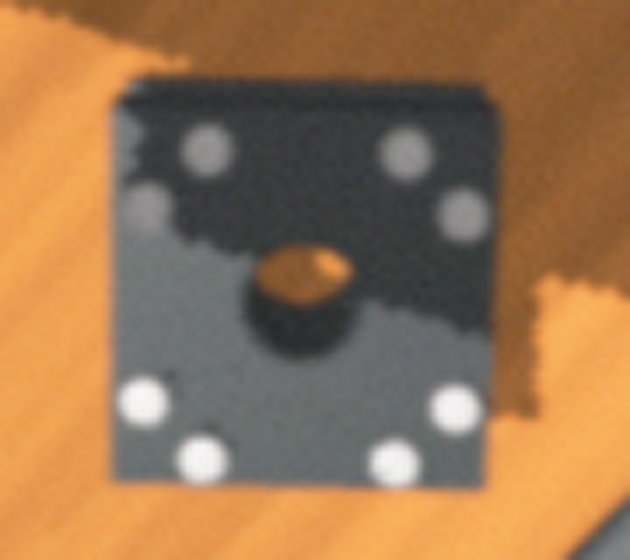

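Emit:
{"fn": "play_rows", "kwargs": {
  "motion": [
    [-1,[0.004,-0.002,-0.05],-0.02],
    [-1,[0.004,-0.002,-0.1],-0.02],
    [-1,[0.004,-0.002,-0.15],-0.02],
    [-1,[0.004,-0.002,-0.17],-0.02],
    [-1,[0.004,-0.002,-0.17],-0.02]
  ]
}}

```text
time: 9.35
tool_pos: [0.4115, 0.2636, 0.0589]
tool_rot: [0.661, -0.244, 0.667, 0.244]
contact_force: [-0.2, -0.0, 0.1]
gripper_width: 1.001
```

```bash
python3 - <<'E'
from h import *
print(tool()[0],tool()[2]);im,d,ci=grab("wrist","w8.png")
print(proj([.412,.2675,.04],ci))
E
```

```text
[0.41150971 0.26355295 0.05885897] 0.7045133380938611
[[327.09936241 237.5906906 ]]
```

View pics/w8.png

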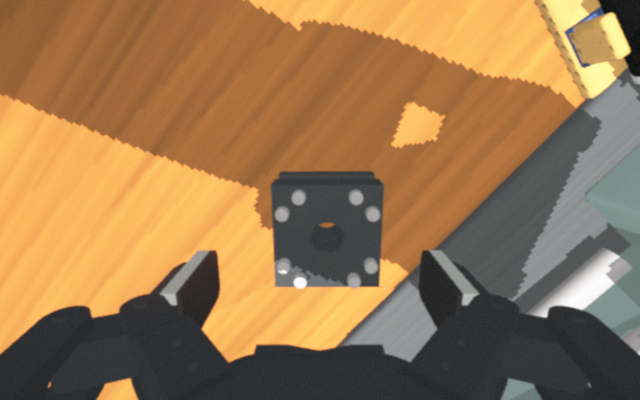

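Emit:
{"fn": "play_rows", "kwargs": {
  "motion": [
    [-1,[0.0005,0.004,0],0],
    [-1,[0.0005,0.004,-0.025],0],
    [-1,[0.0005,0.004,-0.045],0],
    [-1,[0.0005,0.004,-0.051],0],
    [-1,[0.0005,0.004,-0.051],0]
  ]
}}

```text
time: 9.9
tool_pos: [0.4154, 0.2705, 0.0128]
tool_rot: [0.664, -0.245, 0.663, 0.245]
contact_force: [0.2, -0.6, 0.2]
gripper_width: 1.0
```

Emit:
{"fn": "play_rows", "kwargs": {
  "motion": [
    [1,[0,0,0],0],
    [1,[0,0,0],0],
    [1,[0,0,0],0],
    [1,[0,0,0],0],
    [1,[0,0,0],0]
  ]
}}

```text
time: 10.4
tool_pos: [0.4153, 0.2703, 0.0136]
tool_rot: [0.664, -0.245, 0.663, 0.245]
contact_force: [-3.3, -1.9, 7.0]
gripper_width: 0.646
```

```bash
python3 - <<'E'
from h import *
print(tool()[0],tool()[2],state()["contact_force"],state()["gripper_width"]*85);im,d,ci=grab("wrist","w9.png")
E
```

```text
[0.41529289 0.27030525 0.013566  ] 0.7068207540737095 [-3.32496858 -1.92896583  7.0144539 ] 54.910799208843244
```

View pics/w9.png

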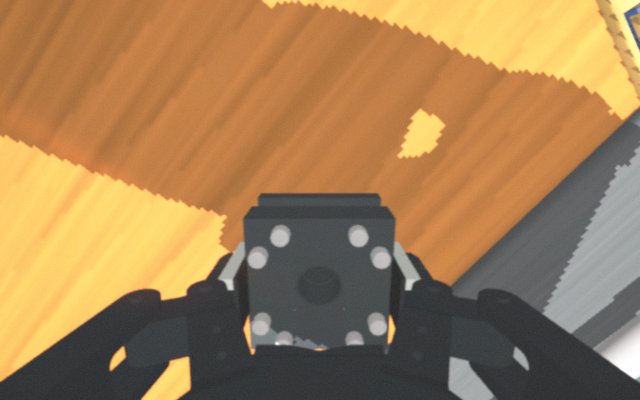

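```bash
python3 - <<'E'
from h import *
im,d,ci=load("w9.png"); p,R,a=tool()
w=onplane([(319,286)],.04,ci)[0]; print(w,np.round(R.T@(w-p),4))
g=cv2.cvtColor(im,cv2.COLOR_RGB2GRAY)
c=circ(g,ci,w[:2],.04,.00825,np.linspace(0,2*np.pi,36,endpoint=False),.004,1);print(c,R.T@(np.r_[c[0],.04]-p))
E
```

```text
[0.41422861 0.26978753 0.04      ] [-0.0264  0.0003 -0.0011]
(array([0.41398682, 0.27005647]), array([0.24680998, 0.25322717]), np.float64(1.966809811599502)) [-0.02642588  0.00067011 -0.00115676]
```

Emit:
{"fn": "play_rows", "kwargs": {
  "motion": [
    [1,[0,0,0.005],0],
    [1,[0,0,0.02],0],
    [1,[0,0,0.05],0],
    [1,[0,0,0.09],0],
    [1,[0,0,0.13],0]
  ]
}}

```text
time: 10.95
tool_pos: [0.413, 0.2696, 0.1413]
tool_rot: [0.662, -0.245, 0.665, 0.245]
contact_force: [1.1, 1.1, -7.8]
gripper_width: 0.645
```

```bash
python3 - <<'E'
from h import *
im,d,ci=grab("wrist","w10.png"); p,R,a=tool();print(p,a,state()["contact_force"])
g=cv2.cvtColor(im,cv2.COLOR_RGB2GRAY)
zt=p[2]+.0265
w=onplane([(319,286)],zt,ci)[0]
c=circ(g,ci,w[:2],zt,.00825,np.linspace(0,2*np.pi,36,endpoint=False),.004,1);print(zt,c,R.T@(np.r_[c[0],zt]-p))
E
```

```text
[0.41754095 0.27172823 0.15025287] 0.7067718527208098 [ 5.21648756  3.11327337 -0.05616229]
0.17675287225793807 (array([0.40858033, 0.27313345]), array([0.52034237, 0.97997311]), np.float64(1.8383342300371848)) [-0.02657395  0.00681922 -0.00564276]
```

View pics/w10.png

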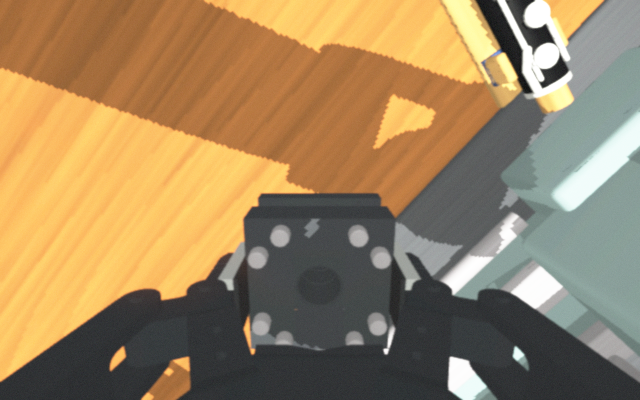

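Emit:
{"fn": "play_rows", "kwargs": {
  "motion": [
    [1,[0,-0.03,0.03],0.13],
    [1,[0.02,-0.07,0.06],0.26],
    [1,[0.03,-0.11,0.06],0.39],
    [1,[0.04,-0.15,0.06],0.52],
    [1,[0.06,-0.19,0.06],0.65]
  ]
}}

```text
time: 11.5
tool_pos: [0.4736, 0.079, 0.2008]
tool_rot: [0.549, -0.445, 0.55, 0.446]
contact_force: [-0.4, 0.9, -7.0]
gripper_width: 0.64
```

Emit:
{"fn": "play_rows", "kwargs": {
  "motion": [
    [1,[0.02,-0.04,0],0.12],
    [1,[0.03,-0.07,0],0.137],
    [1,[0.045,-0.095,0],0.137],
    [1,[0.045,-0.095,0],0.137],
    [1,[0.045,-0.095,0],0.137]
  ]
}}

```text
time: 12.0
tool_pos: [0.5189, -0.0149, 0.2004]
tool_rot: [0.519, -0.479, 0.52, 0.481]
contact_force: [-0.3, -0.3, -6.8]
gripper_width: 0.643
```

```bash
python3 - <<'E'
from h import *
p,R,a=tool();print(p,a,state()["contact_force"])
im,d,ci=grab("wrist","w11.png"); p,R,a=tool();print(p,a)
q=R@np.array([0,.0005,-.0011]);print("hole now",p+q,"shift",np.array([.5233,-.0162])-(p+q)[:2])
print([(np.round(r["at"],4).tolist(),round(r["score"],2)) for r in nets.landmark_of("wrist","block_hole")[:3]])
E
```

```text
[ 0.51888279 -0.01493882  0.20035445] 1.4920076530704682 [-0.28759864 -0.26966451 -6.8226246 ]
[ 0.51876992 -0.01434613  0.20050871] 1.4931630443923765
hole now [ 0.51818611 -0.01540404  0.20050906] shift [ 0.00511389 -0.00079596]
[([0.5188, -0.0196, 0.2272], 0.92)]
```

View pics/w11.png

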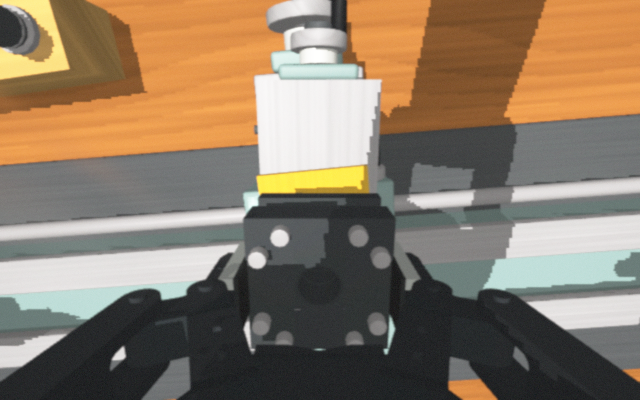

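```bash
python3 - <<'E'
from h import *
im,d,ci=load("w11.png");p,R,a=tool(); zt=p[2]+.0264
g=cv2.cvtColor(im,cv2.COLOR_RGB2GRAY)
w=onplane([(319,286)],zt,ci)[0];c=circ(g,ci,w[:2],zt,.00825,np.linspace(0,2*np.pi,36,endpoint=False),.004,1);print(w,c)
E
```

```text
[ 0.51774417 -0.01534916  0.22713752] (array([ 0.51730675, -0.0154369 ]), array([0.25008533, 0.7546667 ]), np.float64(2.10778221263861))
```

Emit:
{"fn": "play_rows", "kwargs": {
  "motion": [
    [1,[0.005,-0.001,-0.01],0],
    [1,[0.005,-0.001,-0.03],0],
    [1,[0.005,-0.001,-0.04],0],
    [1,[0.005,-0.001,-0.044],0],
    [1,[0.005,-0.001,-0.044],0]
  ]
}}

```text
time: 12.6
tool_pos: [0.5241, -0.0153, 0.1567]
tool_rot: [0.518, -0.48, 0.519, 0.481]
contact_force: [0.2, -0.6, -6.9]
gripper_width: 0.641
```

```bash
python3 - <<'E'
from h import *
p,R,a=tool();print(p,a,state()["contact_force"])
im,d,ci=grab("wrist","w12.png"); p,R,a=tool();print(p,a)
zt=p[2]+.0264
g=cv2.cvtColor(im,cv2.COLOR_RGB2GRAY)
w=onplane([(319,286)],zt,ci)[0];c=circ(g,ci,w[:2],zt,.00825,np.linspace(0,2*np.pi,36,endpoint=False),.004,1);print(w,c)
im,d,ci=grab("side","s12.png");u,v=proj([.523,-.016,.15],ci)[0].astype(int)
cv2.imwrite("pics/s12c.png",cv2.resize(im[v-50:v+50,u-65:u+65,::-1],None,fx=6,fy=6,interpolation=cv2.INTER_CUBIC))
E
```

```text
[ 0.52407922 -0.01529921  0.15673038] 1.4939718898878847 [ 0.24734398 -0.57391322 -6.87684821]
[ 0.52471312 -0.0154818   0.15778823] 1.493863673040464
[ 0.52255561 -0.01566171  0.18418823] (array([ 0.52197413, -0.01570469]), array([0.29822212, 1.70193763]), np.float64(2.256415927775262))
```

View pics/s12c.png

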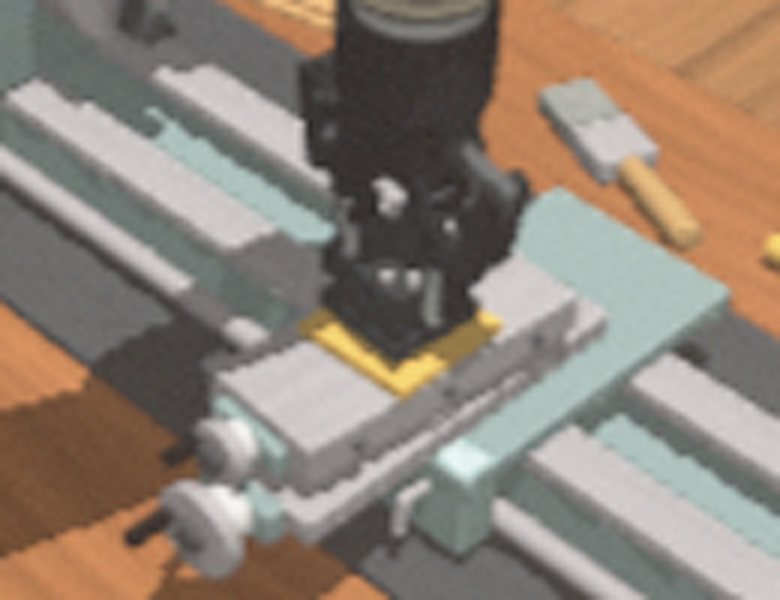

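Emit:
{"fn": "play_rows", "kwargs": {
  "motion": [
    [1,[0.001,-0.0005,-0.003],0],
    [1,[0.001,-0.0005,-0.006],0],
    [1,[0.001,-0.0005,-0.006],0]
  ]
}}

```text
time: 13.0
tool_pos: [0.5255, -0.0163, 0.1515]
tool_rot: [0.519, -0.48, 0.519, 0.48]
contact_force: [0.1, -0.7, -7.4]
gripper_width: 0.643
```

Emit:
{"fn": "play_rows", "kwargs": {
  "motion": [
    [1,[0,0,-0.0015],0],
    [1,[0,0,-0.0015],0]
  ]
}}

```text
time: 13.2
tool_pos: [0.5256, -0.0163, 0.1501]
tool_rot: [0.519, -0.48, 0.519, 0.48]
contact_force: [-0.5, -0.2, -6.9]
gripper_width: 0.642
```

Emit:
{"fn": "play_rows", "kwargs": {
  "motion": [
    [1,[0,0,-0.001],0],
    [1,[0,0,-0.001],0]
  ]
}}

```text
time: 13.4
tool_pos: [0.5259, -0.0163, 0.1497]
tool_rot: [0.519, -0.48, 0.519, 0.48]
contact_force: [-0.5, 0.6, -5.7]
gripper_width: 0.641
```

Emit:
{"fn": "play_rows", "kwargs": {
  "motion": [
    [1,[0,0,-0.001],0],
    [1,[0,0,-0.001],0]
  ]
}}

```text
time: 13.6
tool_pos: [0.5263, -0.0164, 0.1496]
tool_rot: [0.519, -0.481, 0.519, 0.48]
contact_force: [-2.2, 1.0, 0.2]
gripper_width: 0.643
```

```bash
python3 - <<'E'
from h import *
im,d,ci=grab("wrist","w13.png"); p,R,a=tool();print(p,a)
zt=.176
g=cv2.cvtColor(im,cv2.COLOR_RGB2GRAY)
w=onplane([(319,286)],zt,ci)[0];c=circ(g,ci,w[:2],zt,.00825,np.linspace(0,2*np.pi,36,endpoint=False),.004,1);print(w,c)
cv2.imwrite("pics/w13c.png",cv2.resize(im[190:370,220:420,::-1],None,fx=4,fy=3.3,interpolation=cv2.INTER_CUBIC))
E
```

```text
[ 0.52633206 -0.01636379  0.14959951] 1.4934955086299282
[ 0.52530205 -0.01675192  0.176     ] (array([ 0.52498473, -0.01678623]), array([0.24806987, 1.05224384]), np.float64(2.214274400309437))
```

View pics/w13c.png

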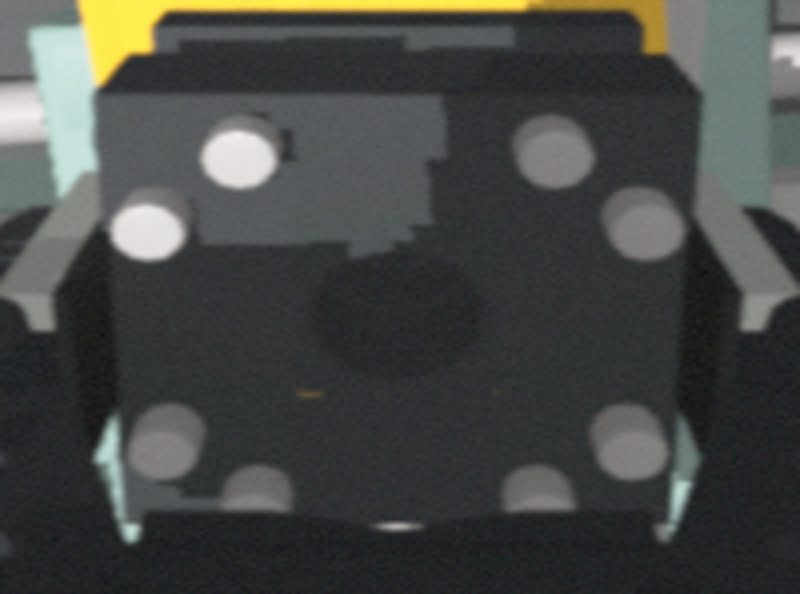

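Emit:
{"fn": "play_rows", "kwargs": {
  "motion": [
    [1,[0,0,0.003],0],
    [1,[-0.0025,0.0005,0.003],0],
    [1,[-0.0025,0.0005,0.003],0],
    [1,[-0.0025,0.0005,0.001],0],
    [1,[-0.0025,0.0005,0.001],0]
  ]
}}

```text
time: 14.15
tool_pos: [0.5234, -0.0158, 0.1496]
tool_rot: [0.519, -0.48, 0.519, 0.48]
contact_force: [-1.6, 0.1, -4.1]
gripper_width: 0.639
```

```bash
python3 - <<'E'
from h import *
print(state()["contact_force"])
im,d,ci=grab("wrist","w14.png"); p,R,a=tool();print(p,a)
zt=.176
g=cv2.cvtColor(im,cv2.COLOR_RGB2GRAY)
w=onplane([(319,286)],zt,ci)[0];c=circ(g,ci,w[:2],zt,.00825,np.linspace(0,2*np.pi,36,endpoint=False),.004,1);print(w,c)
E
```

```text
[-1.56388311  0.0986619  -4.07215273]
[ 0.52335941 -0.01578424  0.1496095 ] 1.4933813216402705
[ 0.52236657 -0.01616062  0.176     ] (array([ 0.52189431, -0.01631875]), array([0.29844222, 1.04228865]), np.float64(2.2223853051882037))
```

Emit:
{"fn": "play_rows", "kwargs": {
  "motion": [
    [0.2,[0.001,0,0],0],
    [-0.5,[0.001,0,0],0],
    [-1,[0.001,0,0],0],
    [-1,[0.001,0,0],0],
    [-1,[0.001,0,0],0]
  ]
}}

```text
time: 14.7
tool_pos: [0.5247, -0.0158, 0.1499]
tool_rot: [0.519, -0.481, 0.519, 0.48]
contact_force: [0.1, 0.4, 0.8]
gripper_width: 0.999
```

Emit:
{"fn": "play_rows", "kwargs": {
  "motion": [
    [-1,[0,0,0.02],0],
    [-1,[0,0,0.05],0],
    [-1,[0.01,0,0.1],0],
    [-1,[0.01,0,0.1],0],
    [-1,[0.01,0,0.1],0]
  ]
}}

```text
time: 15.2
tool_pos: [0.5354, -0.0159, 0.2517]
tool_rot: [0.52, -0.482, 0.518, 0.479]
contact_force: [0.1, 0.1, -0.8]
gripper_width: 1.0
```

```bash
python3 - <<'E'
from h import *
print(state()["contact_force"])
im,d,ci=grab("wrist","w15.png"); p,R,a=tool();print(p,a)
g=cv2.cvtColor(im,cv2.COLOR_RGB2GRAY)
q=proj([[.5233,-.0162,.176],[.5233,-.0162,.13]],ci);print(q)
c=circ(g,ci,(.5233,-.0162),.176,.00825,np.linspace(0,2*np.pi,36,endpoint=False),.004,1);print(c)
P=cloud(d,ci)
m=(np.hypot(P[...,0]-.523,P[...,1]+.016)<.05)&(P[...,2]>.172)&(P[...,2]<.179);qq=P[m];print(qq.mean(0),cv2.minAreaRect(qq[:,:2].astype(np.float32)*1000))
print([(np.round(r["at"],4).tolist(),round(r["score"],2)) for r in nets.landmark_of("wrist","block_hole")[:3]])
u,v=q[0].astype(int)
cv2.imwrite("pics/w15c.png",cv2.resize(im[v-60:v+60,u-80:u+80,::-1],None,fx=5,fy=5,interpolation=cv2.INTER_CUBIC))
E
```

```text
[ 0.07482451  0.11993043 -0.76254332]
[ 0.53431688 -0.01575764  0.24949821] 1.4934241202593515
[[317.78882022 194.25249805]
 [317.95404431 180.35723345]]
(array([ 0.52314119, -0.01615962]), array([0.51135846, 0.77420837]), np.float64(3.9104533377088475))
[ 0.52254384 -0.01630191  0.1760599 ] ((524.0316772460938, -16.446060180664062), (56.10496520996094, 56.774959564208984), 85.54159545898438)
[([0.5244, -0.0162, 0.1729], 0.79)]
```

View pics/w15c.png

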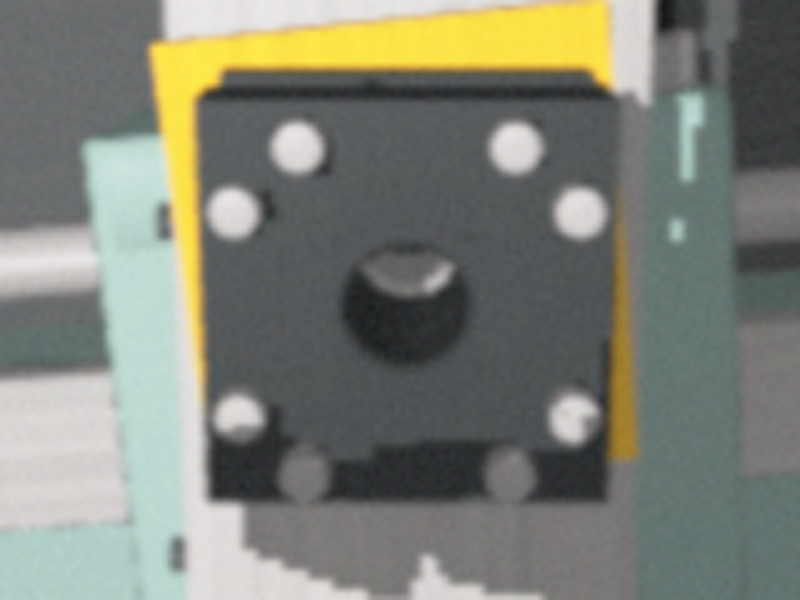

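```bash
python3 - <<'E'
from h import *
im,d,ci=load("w15.png")
c=onplane([(237+152/5-.5,134+46/5-.5),(237+608/5-.5,134+4/5-.5)],.136,ci);print(c)
m=c.mean(0);e=c[1]-c[0];L=np.hypot(*e[:2]);n=np.array([e[1],-e[0]])/L;print(L,m[:2]+n*.037)
# same for w6 calibration
im,d,ci=load("w6.png")
cv2.imwrite("pics/w6d.png",cv2.resize(im[100:180,240:400,::-1],None,fx=5,fy=5,interpolation=cv2.INTER_CUBIC))
E
```

```text
[[ 0.48973595 -0.05277426  0.136     ]
 [ 0.48880386  0.01714587  0.136     ]]
0.06992634336402269 [ 0.52626662 -0.01732101]
```

View pics/w6d.png

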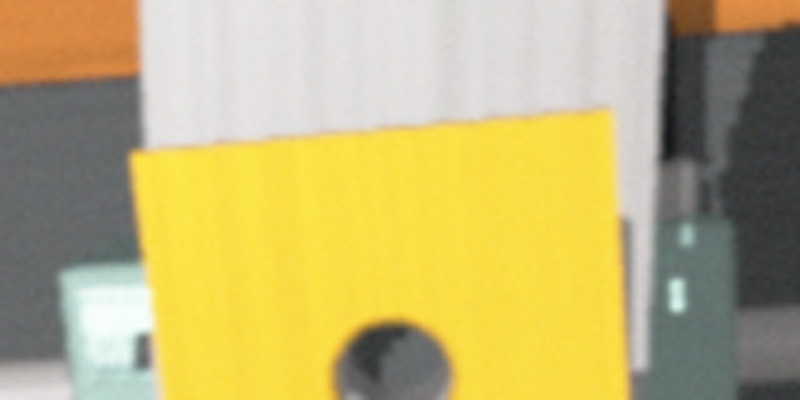

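```bash
python3 - <<'E'
from h import *
im,d,ci=load("w6.png")
c=onplane([(240+131/5-.5,100+154/5-.5),(240+612/5-.5,100+110/5-.5)],.136,ci);print(c)
m=c.mean(0);e=c[1]-c[0];L=np.hypot(*e[:2]);n=np.array([e[1],-e[0]])/L;print(L,m[:2]+n*.037)
print(onplane([(318.2,175.2)],.136,ci))
im,d,ci=load("w15.png");g=cv2.cvtColor(im,cv2.COLOR_RGB2GRAY)
cv2.imwrite("pics/w15d.png",cv2.resize(im[178:212,298:338,::-1],None,fx=16,fy=16,interpolation=cv2.INTER_CUBIC))
for c,z,r in (((.5233,-.0162),.13,.00825),((.525,-.017),.136,.009),((.5233,-.0162),.136,.00825)):
    a=np.linspace(0,2*np.pi,9)[:-1]; q=proj(np.c_[c[0]+r*np.cos(a),c[1]+r*np.sin(a),np.full(8,z)],ci); print(np.round((q-[298,178]+.5)*16).astype(int).tolist())
E
```

```text
[[ 0.48862492 -0.05255168  0.136     ]
 [ 0.48732375  0.01728404  0.136     ]]
0.06984783938662116 [ 0.52496791 -0.01694456]
[[ 0.52434128 -0.01691186  0.136     ]]
[[340, 204], [451, 150], [490, 33], [434, -77], [314, -116], [202, -59], [164, 58], [222, 167]]
[[328, 281], [451, 220], [495, 92], [433, -31], [299, -74], [174, -11], [132, 119], [196, 240]]
[[340, 232], [453, 176], [494, 58], [436, -55], [314, -94], [199, -37], [160, 83], [219, 194]]
```

View pics/w15d.png

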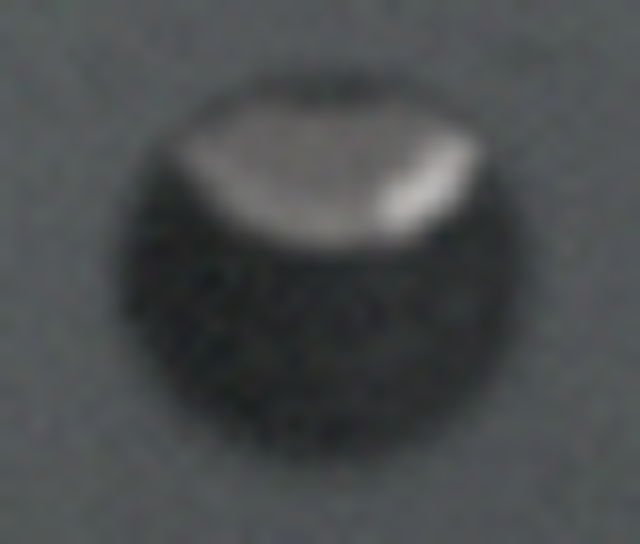

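Emit:
{"fn": "play_rows", "kwargs": {
  "motion": [
    [-1,[-0.03,-0.04,0],0],
    [-1,[-0.06,-0.08,0],0],
    [-1,[-0.09,-0.12,0],0],
    [-1,[-0.12,-0.16,0],0],
    [-1,[-0.15,-0.2,0],0]
  ]
}}

```text
time: 15.8
tool_pos: [0.382, -0.2162, 0.2471]
tool_rot: [0.519, -0.479, 0.519, 0.481]
contact_force: [0.4, 0.0, 0.4]
gripper_width: 0.997
```

Emit:
{"fn": "play_rows", "kwargs": {
  "motion": [
    [-0.2,[-0.01,-0.009,0],0],
    [-0.2,[-0.01,-0.009,0],0],
    [-0.2,[-0.01,-0.009,0],0]
  ]
}}

```text
time: 16.1
tool_pos: [0.3738, -0.2242, 0.2479]
tool_rot: [0.519, -0.479, 0.519, 0.481]
contact_force: [0.3, 0.3, 0.6]
gripper_width: 0.601
```

```bash
python3 - <<'E'
from h import *
im,d,ci=grab("wrist","w16.png"); p,R,a=tool();print(p,a)
P=cloud(d,ci)
m=(np.hypot(P[...,0]-.384,P[...,1]+.225)<.03)&(P[...,2]>.116)&(P[...,2]<.125);q=P[m];print(len(q),q.mean(0),cv2.minEnclosingCircle(q[:,:2].astype(np.float32)*1000))
m=(np.hypot(P[...,0]-.384,P[...,1]+.225)<.03)&(P[...,2]>.072)&(P[...,2]<.085);
for k in("bolt_grip","clamp_bolt","dead_centre"): print(k,[(np.round(r["at"],4).tolist(),round(r["score"],2)) for r in nets.landmark_of("wrist",k)[:3]])
g=im[...,1]
print(proj([[.384,-.225,.121]],ci))
E
```

```text
[ 0.3742186  -0.22390932  0.24814092] 1.4940857125219709
772 [ 0.37725183 -0.22580073  0.12071436] ((378.14813232421875, -226.03123474121094), 13.577432632446289)
bolt_grip [([0.3809, -0.2242, 0.1044], 0.88)]
clamp_bolt [([0.3814, -0.225, 0.011], 0.96)]
dead_centre [([0.3852, -0.3184, 0.0173], 0.67), ([0.5235, -0.0144, 0.0949], 0.62)]
[[319.09825688 206.06510218]]
```

View pics/w16.png

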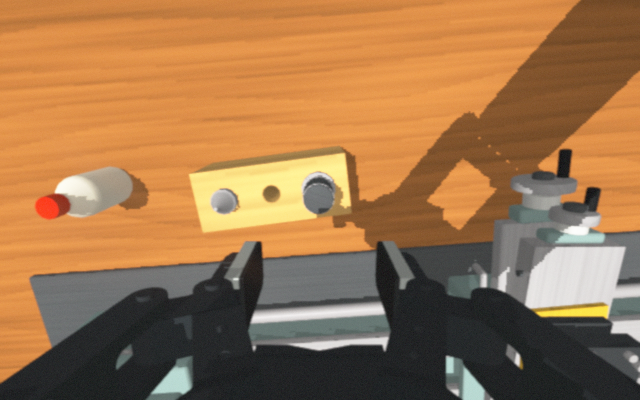

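Emit:
{"fn": "play_rows", "kwargs": {
  "motion": [
    [-0.2,[0.005,-0.0015,-0.04],0],
    [-0.2,[0.005,-0.0015,-0.08],0],
    [-0.2,[0.005,-0.0015,-0.1],0],
    [-0.2,[0.005,-0.0015,-0.1],0]
  ]
}}

```text
time: 16.7
tool_pos: [0.3776, -0.2238, 0.1453]
tool_rot: [0.518, -0.478, 0.519, 0.484]
contact_force: [-0.2, 0.7, -0.0]
gripper_width: 0.596
```

```bash
python3 - <<'E'
from h import *
im,d,ci=grab("wrist","w17.png"); p,R,a=tool();print(p,a)
P=cloud(d,ci)
m=(np.hypot(P[...,0]-.379,P[...,1]+.225)<.03)&(P[...,2]>.118)&(P[...,2]<.124);q=P[m];print(len(q),q.mean(0),cv2.minEnclosingCircle(q[:,:2].astype(np.float32)*1000))
E
```

```text
[ 0.37880251 -0.22494275  0.14787045] 1.4949325138243972
1784 [ 0.3770649  -0.2257084   0.12079796] ((378.0236511230469, -225.85699462890625), 13.52699089050293)
```

View pics/w17.png

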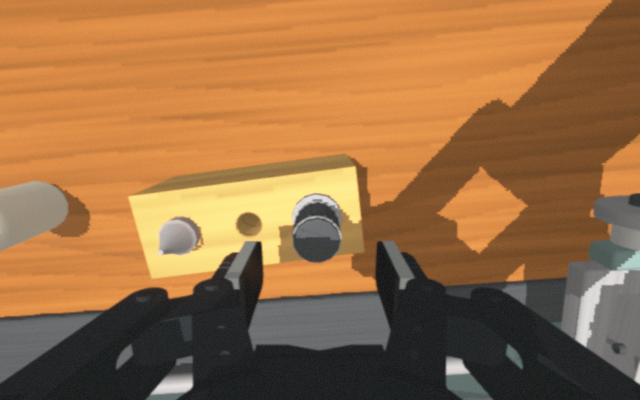

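Emit:
{"fn": "play_rows", "kwargs": {
  "motion": [
    [-0.2,[-0.0007,-0.001,-0.03],0],
    [-0.2,[-0.0007,-0.001,-0.055],0],
    [-0.2,[-0.0007,-0.001,-0.061],0],
    [-0.2,[-0.0007,-0.001,-0.061],0]
  ]
}}

```text
time: 17.15
tool_pos: [0.379, -0.2273, 0.0891]
tool_rot: [0.519, -0.481, 0.519, 0.48]
contact_force: [0.1, 0.3, 0.8]
gripper_width: 0.601
```

Emit:
{"fn": "play_rows", "kwargs": {
  "motion": [
    [1,[0,0,0],0],
    [1,[0,0,0],0],
    [1,[0,0,0],0],
    [1,[0,0,0],0],
    [1,[0,0,0],0]
  ]
}}

```text
time: 17.65
tool_pos: [0.3799, -0.2274, 0.0907]
tool_rot: [0.52, -0.481, 0.518, 0.48]
contact_force: [-0.4, 3.9, 6.4]
gripper_width: 0.288
```

```bash
python3 - <<'E'
from h import *
im,d,ci=grab("wrist","w18.png"); p,R,a=tool();print(p,a,state()["contact_force"],state()["gripper_width"]*85)
P=cloud(d,ci)
m=(np.hypot(P[...,0]-.379,P[...,1]+.225)<.022)&(P[...,2]>.118)&(P[...,2]<.124);q=P[m];c=cv2.minEnclosingCircle(q[:,:2].astype(np.float32)*1000);print(len(q),c)
print(R.T@(np.array([c[0][0]/1000,c[0][1]/1000,.121])-p))
E
```

```text
[ 0.37984329 -0.227374    0.09070705] 1.4933502005052954 [-0.15742038  4.06777473  6.72875852] 24.33107114863123
3804 ((376.16693115234375, -224.51856994628906), 20.930339813232422)
[-0.03030448  0.00379389  0.0025645 ]
```

View pics/w18.png

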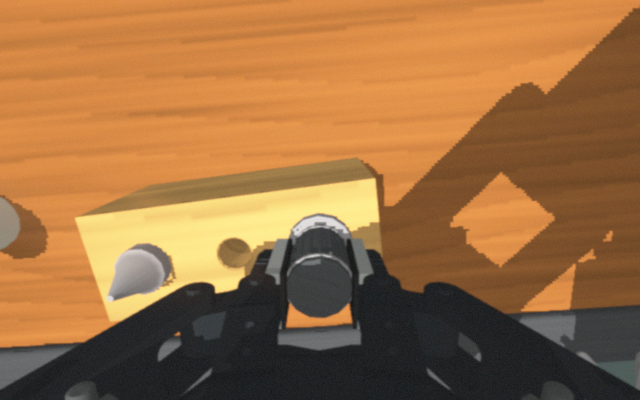

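Emit:
{"fn": "play_rows", "kwargs": {
  "motion": [
    [1,[0,0,0.01],0],
    [1,[0,0,0.04],0],
    [1,[0,0,0.08],0],
    [1,[0,0,0.12],0],
    [1,[0,0,0.16],0]
  ]
}}

```text
time: 18.2
tool_pos: [0.3781, -0.2272, 0.2505]
tool_rot: [0.519, -0.481, 0.519, 0.48]
contact_force: [0.5, -0.8, -2.1]
gripper_width: 0.285
```

Emit:
{"fn": "play_rows", "kwargs": {
  "motion": [
    [1,[0,0,0.02],0],
    [1,[0,0,0.045],0],
    [1,[0,0,0.045],0],
    [1,[0,0,0.045],0]
  ]
}}

```text
time: 18.6
tool_pos: [0.3784, -0.2274, 0.2935]
tool_rot: [0.519, -0.481, 0.519, 0.48]
contact_force: [0.2, 0.1, -2.8]
gripper_width: 0.288
```

```bash
python3 - <<'E'
from h import *
p0,R,a=tool();im,d,ci=grab("wrist","w19.png"); p,R,a=tool();print(p0,p,a,state()["contact_force"])
P=cloud(d,ci); zt=p[2]+.0303
m=(np.hypot(P[...,0]-p[0],P[...,1]-p[1])<.03)&(abs(P[...,2]-zt)<.004); n,l,st,ce=cv2.connectedComponentsWithStats(m.astype(np.uint8)); k=st[1:,4].argmax()+1; print(st[1:])
im2,d2,ci2=grab("side","s19.png")
u,v=proj(p-[0,0,.02],ci2)[0].astype(int); print(u,v)
cv2.imwrite("pics/s19c.png",cv2.resize(im2[v-60:v+60,u-75:u+75,::-1],None,fx=5,fy=5,interpolation=cv2.INTER_CUBIC))
cv2.imwrite("pics/w19c.png",cv2.resize(im[200:340,230:410,::-1],None,fx=4.2,fy=4.2,interpolation=cv2.INTER_CUBIC))
print(onplane([(320,288)],zt,ci))
E
```

```text
[ 0.37838862 -0.22738555  0.29345013] [ 0.37801124 -0.22701623  0.29210095] 1.493210176004881 [-0.56301592 -0.79469153 -2.26590409]
[[ 310  251    1    1    1]
 [ 318  250    1    1    1]
 [ 250  251  138   67 4154]
 [ 290  263    1    1    1]
 [ 347  263    1    1    1]
 [ 268  269    1    1    1]
 [ 281  269    1    1    1]
 [ 286  317    1    4    4]
 [ 351  321    1    1    1]]
393 246
[[ 0.37681938 -0.22731566  0.32240095]]
```

View pics/w19c.png

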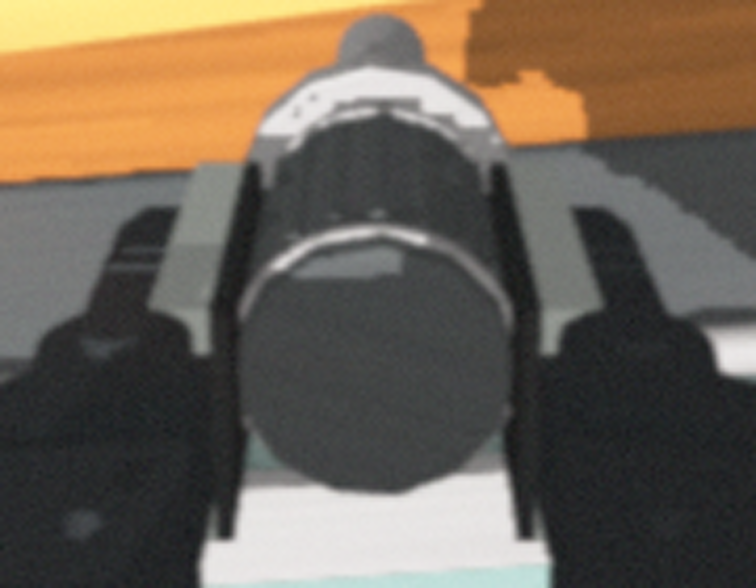

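View pics/s19c.png

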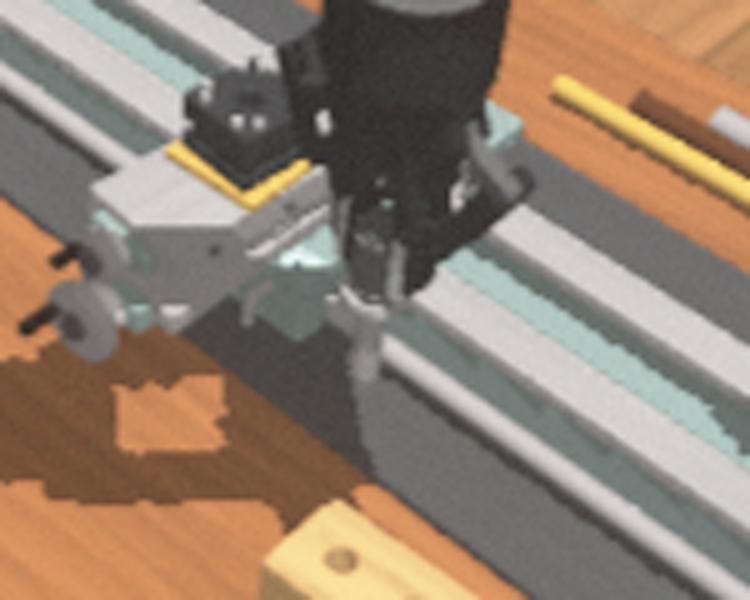

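```bash
python3 - <<'E'
from h import *
im,d,ci=load("w19.png");p,R,a=tool();p=np.array([.3783,-.2273,.2932]); zt=p[2]+.0303
c=onplane([(319.3,284.7)],zt,ci)[0]; y=np.array([-np.sin(a),np.cos(a),0]);z=np.array([np.cos(a),np.sin(a),0])
print("top",c,"tool coords",R.T@(c-p))
def pr(y_,h): # h below top
    q=proj(c+y*y_-[0,0,h],ci)[0]; return np.round((q-[230,200]+.5)*4.2,1)
print("top rim near",pr(.013,0),"far",pr(-.013,0))
print("flange top near",pr(.0165,.04),"bottom near",pr(.0165,.046))
print("shank r7 just above nose near",pr(.007,.097),"tip",pr(.003,.111))
E
```

```text
top [ 0.37480186 -0.22742728  0.3235    ] tool coords [-0.0302921   0.00355069 -0.00035308]
top rim near [377.2 223. ] far [377.1 485.6]
flange top near [376.9  50.7] bottom near [376.8  36. ]
shank r7 just above nose near [376.6   2.6] tip [376.5   4.2]
```

```bash
python3 - <<'E'
from h import *
im,d,ci=load("w19.png");P=cloud(d,ci); p=np.array([.3783,-.2273,.2932]);R=tool()[1]
print(d[270:305:6,305:335:6]); 
Q=(P-p)@R  # tool coords
for v in (212,216,220,225,235,245,252,256,260,270,285,300,310,315): print(v,np.round(Q[v,319]*1000,1))
E
```

```text
[[0.12358208 0.12348584 0.12274124 0.12255554 0.12351294]
 [0.1229071  0.1232206  0.12460223 0.12367059 0.12370457]
 [0.12422844 0.12487943 0.12413961 0.1235757  0.12401003]
 [0.12603062 0.1249356  0.12674166 0.12484754 0.12476982]
 [0.12637834 0.12550184 0.12448924 0.1262118  0.12641358]
 [0.12606637 0.12565988 0.12664032 0.         0.12735826]]
212 [45.3  8.8 -0.6]
216 [ 9.5 17.8 -0.5]
220 [10.4 15.5 -0.5]
225 [ 3.8 15.3 -0.5]
235 [-10.4  15.8  -0.5]
245 [-19.6  15.1  -0.5]
252 [-25.6  14.7  -0.5]
256 [-28.5  14.4  -0.5]
260 [-30.2  13.6  -0.5]
270 [-31.5  10.2  -0.5]
285 [-30.5   3.6  -0.5]
300 [-31.2  -2.3  -0.5]
310 [-29.3  -7.9  -0.5]
315 [-30.9  -9.   -0.5]
```

Emit:
{"fn": "play_rows", "kwargs": {
  "motion": [
    [1,[0.02,0.03,0],0],
    [1,[0.05,0.07,0],0],
    [1,[0.08,0.11,0],0],
    [1,[0.1,0.15,0],0],
    [1,[0.13,0.19,0],0]
  ]
}}

```text
time: 19.2
tool_pos: [0.5081, -0.0354, 0.2912]
tool_rot: [0.518, -0.479, 0.52, 0.481]
contact_force: [0.8, -1.5, -1.7]
gripper_width: 0.284
```

Emit:
{"fn": "play_rows", "kwargs": {
  "motion": [
    [1,[0.017,0.021,0],0],
    [1,[0.017,0.021,0],0],
    [1,[0.017,0.021,0],0],
    [1,[0.017,0.021,0],0]
  ]
}}

```text
time: 19.6
tool_pos: [0.5247, -0.0169, 0.2921]
tool_rot: [0.519, -0.48, 0.52, 0.481]
contact_force: [0.2, -0.6, -1.8]
gripper_width: 0.283
```

```bash
python3 - <<'E'
from h import *
p0,R,a=tool();im,d,ci=grab("wrist","w20.png"); p,R,a=tool();print(p0,p,a,state()["contact_force"],state()["gripper_width"])
print("need",np.array([.5252,-.0158])-p[:2])
P=cloud(d,ci);Q=(P-p)@R
for v in (212,216,225,235,245,252): print(v,np.round(Q[v,319]*1000,1))
cv2.imwrite("pics/w20c.png",im[:,:,::-1])
E
```

```text
[ 0.52469634 -0.01689596  0.29211992] [ 0.5247832  -0.01710677  0.29253735] 1.491955165840638 [ 0.14798206  0.51907895 -1.59016275] 0.2884862757399123
need [0.0004168  0.00130677]
212 [45.7  9.3 -0.2]
216 [ 9.  18.4 -0.2]
225 [ 5.2 15.2 -0.2]
235 [-8.8 15.6 -0.3]
245 [-20.   15.6  -0.3]
252 [-24.   14.4  -0.3]
```

View pics/w20c.png

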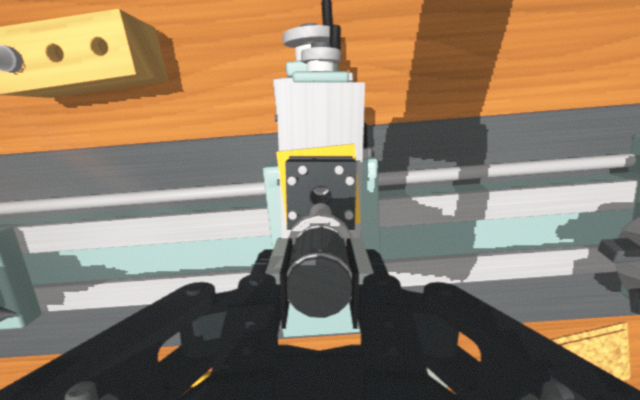

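Emit:
{"fn": "play_rows", "kwargs": {
  "motion": [
    [1,[0.0005,0.0013,-0.01],0],
    [1,[0.0005,0.0013,-0.025],0],
    [1,[0.0005,0.0013,-0.03],0],
    [1,[0.0005,0.0013,-0.03],0]
  ]
}}

```text
time: 20.05
tool_pos: [0.5249, -0.015, 0.2609]
tool_rot: [0.518, -0.479, 0.52, 0.481]
contact_force: [0.4, -0.1, -2.5]
gripper_width: 0.288
```

```bash
python3 - <<'E'
from h import *
p0,R,a=tool();im,d,ci=grab("wrist","w21.png"); p,R,a=tool();print(p0,p,a,state()["contact_force"])
print("need",np.array([.5252,-.0158])-p[:2])
q=proj([[.5233,-.0162,.176],[.5233,-.0162,.13]],ci);print(q)
im2,d2,ci2=grab("side","s21.png"); u,v=proj([.523,-.016,.18],ci2)[0].astype(int)
c=cv2.resize(im2[v-40:v+40,u-50:u+50,::-1],(700,560),interpolation=cv2.INTER_CUBIC);cv2.imwrite("pics/s21c.png",c)
cv2.imwrite("pics/w21c.png",cv2.resize(im[130:330,200:440,::-1],(720,600),interpolation=cv2.INTER_CUBIC))
E
```

```text
[ 0.52485844 -0.01502696  0.26092472] [ 0.52540456 -0.01503129  0.26211055] 1.4930635973721988 [-0.09395465  0.1218506  -2.70952383]
need [-0.00020456 -0.00076871]
[[317.63668379 206.53045987]
 [317.78003476 191.72113309]]
```

View pics/w21c.png

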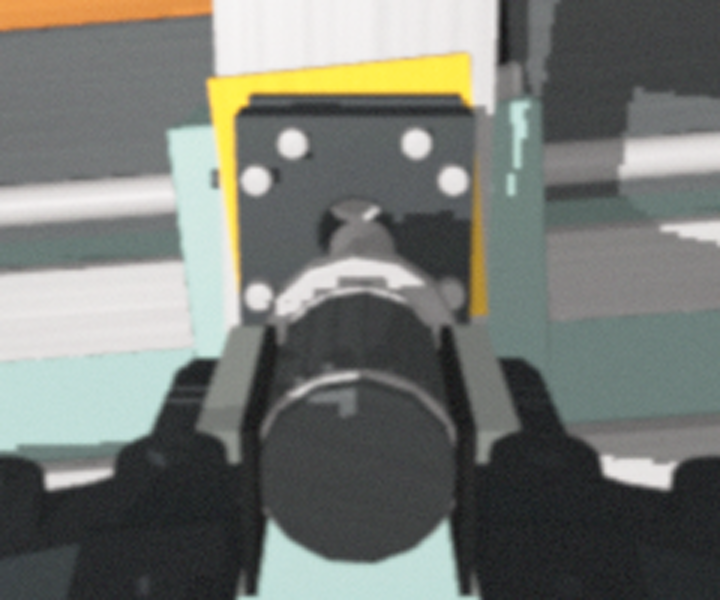

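View pics/s21c.png

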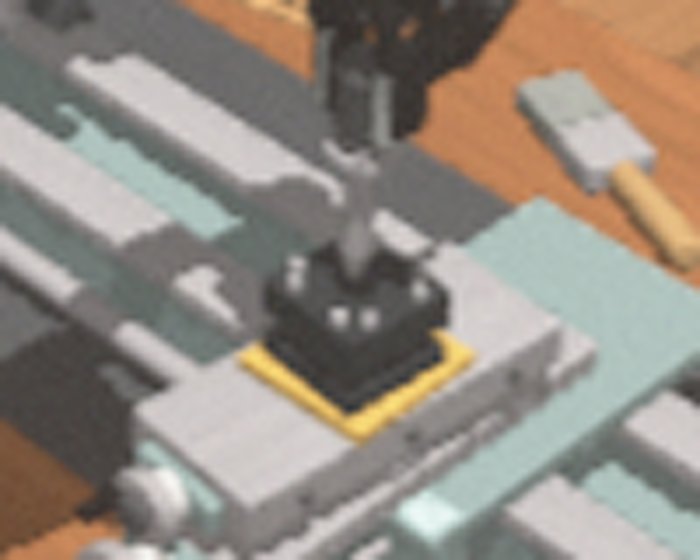

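Emit:
{"fn": "play_rows", "kwargs": {
  "motion": [
    [1,[-0.0002,-0.0008,0],0],
    [1,[-0.0002,-0.0008,-0.006],0],
    [1,[-0.0002,-0.0008,-0.012],0],
    [1,[-0.0002,-0.0008,-0.012],0]
  ]
}}

```text
time: 20.55
tool_pos: [0.5252, -0.0156, 0.2499]
tool_rot: [0.518, -0.48, 0.519, 0.481]
contact_force: [-0.4, 0.1, -3.2]
gripper_width: 0.285
```

Emit:
{"fn": "play_rows", "kwargs": {
  "motion": [
    [1,[0,0,-0.005],0],
    [1,[0,0,-0.01],0],
    [1,[0,0,-0.01],0]
  ]
}}

```text
time: 20.85
tool_pos: [0.5253, -0.0157, 0.2401]
tool_rot: [0.519, -0.48, 0.519, 0.481]
contact_force: [-0.3, -1.1, -3.2]
gripper_width: 0.285
```

Emit:
{"fn": "play_rows", "kwargs": {
  "motion": [
    [1,[0,0,-0.006],0],
    [1,[0,0,-0.012],0],
    [1,[0,0,-0.018],0],
    [1,[0,0,-0.018],0]
  ]
}}

```text
time: 21.25
tool_pos: [0.5251, -0.0157, 0.2218]
tool_rot: [0.518, -0.48, 0.519, 0.481]
contact_force: [0.5, -0.5, -1.9]
gripper_width: 0.286
```

Emit:
{"fn": "play_rows", "kwargs": {
  "motion": [
    [1,[0,0,-0.005],0],
    [1,[0,0,-0.01],0],
    [1,[0,0,-0.01],0]
  ]
}}

```text
time: 21.55
tool_pos: [0.5253, -0.0157, 0.2122]
tool_rot: [0.519, -0.48, 0.519, 0.481]
contact_force: [-0.6, -0.3, -2.6]
gripper_width: 0.283
```

Emit:
{"fn": "play_rows", "kwargs": {
  "motion": [
    [1,[0,0,-0.004],0],
    [1,[0,0,-0.008],0],
    [1,[0,0,-0.008],0]
  ]
}}

```text
time: 21.85
tool_pos: [0.5256, -0.0158, 0.2046]
tool_rot: [0.519, -0.48, 0.519, 0.48]
contact_force: [-0.1, -0.6, -1.8]
gripper_width: 0.286
```

Emit:
{"fn": "play_rows", "kwargs": {
  "motion": [
    [1,[0,0,-0.004],0],
    [1,[0,0,-0.008],0],
    [1,[0,0,-0.008],0]
  ]
}}

```text
time: 22.15
tool_pos: [0.5258, -0.016, 0.1967]
tool_rot: [0.519, -0.48, 0.519, 0.48]
contact_force: [1.1, -0.4, -3.0]
gripper_width: 0.285
```

Emit:
{"fn": "play_rows", "kwargs": {
  "motion": [
    [1,[0,0,-0.002],0],
    [1,[0,0,-0.004],0],
    [1,[0,0,-0.004],0]
  ]
}}

```text
time: 22.45
tool_pos: [0.5259, -0.0159, 0.1931]
tool_rot: [0.519, -0.48, 0.519, 0.48]
contact_force: [1.6, -1.7, -2.4]
gripper_width: 0.284
```

Emit:
{"fn": "play_rows", "kwargs": {
  "motion": [
    [1,[0,0,-0.0015],0],
    [1,[0,0,-0.0015],0]
  ]
}}

```text
time: 22.65
tool_pos: [0.5259, -0.0158, 0.1918]
tool_rot: [0.519, -0.48, 0.519, 0.48]
contact_force: [0.9, -0.6, -1.8]
gripper_width: 0.282
```

Emit:
{"fn": "play_rows", "kwargs": {
  "motion": [
    [1,[0,0,-0.001],0],
    [1,[0,0,-0.001],0]
  ]
}}

```text
time: 22.85
tool_pos: [0.526, -0.0158, 0.1917]
tool_rot: [0.519, -0.481, 0.519, 0.48]
contact_force: [-1.4, -1.1, 2.1]
gripper_width: 0.283
```

Emit:
{"fn": "play_rows", "kwargs": {
  "motion": [
    [1,[0,0,-0.001],0],
    [1,[0,0,-0.001],0]
  ]
}}

```text
time: 23.05
tool_pos: [0.5262, -0.0158, 0.1917]
tool_rot: [0.519, -0.481, 0.519, 0.48]
contact_force: [-2.8, -1.5, 7.8]
gripper_width: 0.283
```

Emit:
{"fn": "play_rows", "kwargs": {
  "motion": [
    [1,[0,0,0.001],0],
    [0.2,[0,0,0.001],0],
    [-0.3,[0,0,0.001],0],
    [-0.3,[0,0,0.001],0],
    [-0.3,[0,0,0.001],0]
  ]
}}

```text
time: 23.55
tool_pos: [0.5256, -0.0156, 0.1904]
tool_rot: [0.519, -0.48, 0.519, 0.481]
contact_force: [-0.9, -0.8, 0.5]
gripper_width: 0.651
```

Emit:
{"fn": "play_rows", "kwargs": {
  "motion": [
    [-0.3,[0,0,0.01],0],
    [-0.3,[0,0,0.05],0],
    [-0.3,[0,0,0.1],0],
    [-0.3,[0.01,0,0.12],0],
    [-0.3,[0.01,0,0.12],0]
  ]
}}

```text
time: 24.05
tool_pos: [0.5382, -0.016, 0.317]
tool_rot: [0.521, -0.483, 0.517, 0.478]
contact_force: [0.2, -0.7, -0.5]
gripper_width: 0.65
```

```bash
python3 - <<'E'
from h import *
im,d,ci=grab("wrist","w22.png"); p,R,a=tool();print(p,a,state()["contact_force"])
P=cloud(d,ci)
m=(np.hypot(P[...,0]-.523,P[...,1]+.016)<.03)&(P[...,2]>.215)&(P[...,2]<.23);q=P[m];print(len(q),np.median(q,0),cv2.minEnclosingCircle(q[:,:2].astype(np.float32)*1000))
m=(np.hypot(P[...,0]-.523,P[...,1]+.016)<.05)&(P[...,2]>.172)&(P[...,2]<.179);qq=P[m];print(np.median(qq[:,2]),cv2.minAreaRect(qq[:,:2].astype(np.float32)*1000))
for k in("clamp_bolt","bolt_grip","packing_plate","tool_block","dead_centre"): print(k,[(np.round(r["at"],4).tolist(),round(r["score"],2)) for r in nets.landmark_of("wrist",k)[:2]])
u,v=proj([.523,-.016,.176],ci)[0].astype(int)
cv2.imwrite("pics/w22c.png",cv2.resize(im[v-70:v+70,u-90:u+90,::-1],(720,560),interpolation=cv2.INTER_CUBIC))
im2,d2,ci2=grab("side","s22.png"); u,v=proj([.523,-.016,.18],ci2)[0].astype(int)
cv2.imwrite("pics/s22c.png",cv2.resize(im2[v-40:v+40,u-50:u+50,::-1],(700,560),interpolation=cv2.INTER_CUBIC))
E
```

```text
[ 0.53689693 -0.01586053  0.31377962] 1.493519190175715 [-0.21494623  0.37473189 -0.69190731]
1037 [ 0.52338906 -0.01590686  0.22190554] ((524.299072265625, -15.840723037719727), 13.667869567871094)
0.17609761575842325 ((523.6282348632812, -16.299701690673828), (56.08246612548828, 56.2399787902832), 85.39616394042969)
clamp_bolt [([0.5254, -0.0172, 0.1142], 0.61)]
bolt_grip [([0.5266, -0.0168, 0.2047], 0.58)]
packing_plate []
tool_block [([0.5254, -0.016, 0.1355], 0.86)]
dead_centre []
```

View pics/w22c.png

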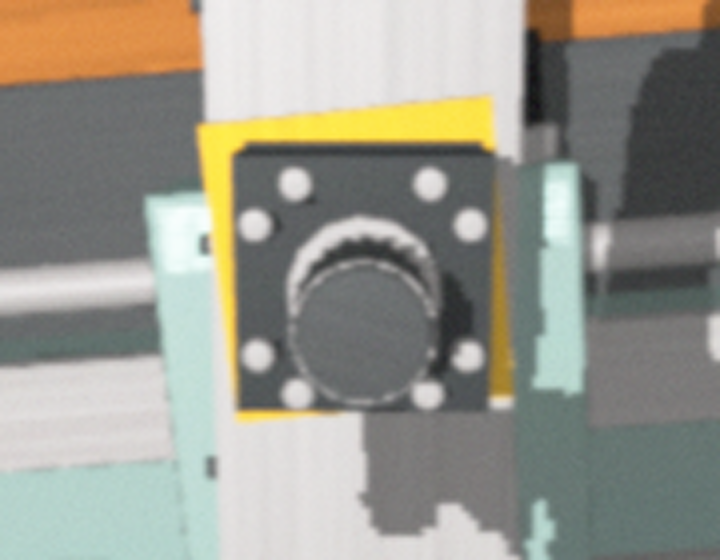

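View pics/s22c.png

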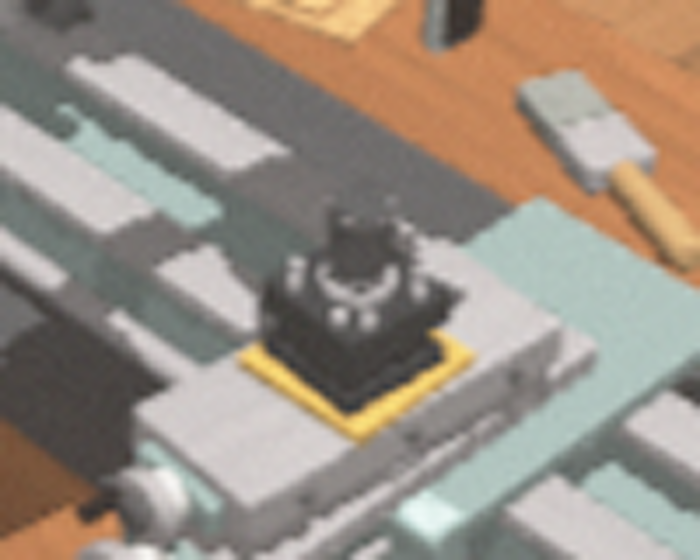

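```bash
python3 -c "
from h import *
print(workorder.job_done())"
```

```text
the job is handed in; nothing more can be done
None
```

The tool post is set up, and I handed the job in at about 24 s of the 72 s allowed. No verdict is reported.

- **Plate:** I pressed it with the fingertips at about 10 N and dragged it towards the robot, flat on the slide. A 3.5 mm correction followed.
- **Block:** I took the one nearest the base, at about (0.412, 0.268), and set it on the plate, square with the slide.
- **Bolt:** I lifted it from the rack and lowered it through all three holes until the flange seated. The force rose once it was fully down, with the tool within 0.2 mm of the expected height.

**Last checks:**

| Item | Measured | Expected |
|---|---|---|
| Block top height | 176.1 mm | 176 mm |
| Block angle to the slide | within about 0.01 rad | within 0.175 rad |
| Block centre from the slide hole | within about 0.5 mm | within 5 mm |
| Bolt top height | 221.9 mm | 222 mm |
| Bolt axis from the slide hole | about 1 mm | within 5 mm |

The arm stands clear about 120 mm above with no contact.

**Less certain:**
- **Plate hole:** pressing pushes the plate towards +x, so its hole lies about 2 to 2.5 mm from the slide hole. That is within the 5 mm tolerance. I worked this out from the plate's edges before the bolt went in, because the block hides the hole. The bolt passed through without resistance, which fits.
- **Plate and dead centre:** the last network call did not report the plate, though it is plainly visible, nor the dead centre, which was out of that view. I did not measure the dead centre, clarinet joint or oil bottle again. The arm did not touch them.
- **Bolt position:** the network put the bolt 2 to 3 mm further towards +x than the depth fit did, which is within its stated error.

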